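Vent the pump and crack its outlet-valve nut with the socket that fits

ROBOT

A 6-joint arm with a two-finger parallel gripper is mounted at the origin on the work surface. World frame = base frame: x ahead of the robot, y to its left, z up, the work surface at z = 0. Lengths are in m, angles in rad, forces in N, time in s.
With the tool pointing down it reaches from about 0.35 to 0.775 m from the base axis. Payload 5.5 kg.
Tool frame: the origin (TCP) lies at the very end of the fingers, on their centre line; the grasp point (between the pads) lies 19 mm behind it; z points along the fingers, x is the direction in which the jaws open and shut, and the axes are right-handed (so a half turn about z gives the same grasp; the last joint's range is limited). The gripper opens to 85 mm and grips with 20 to 120 N. Pads are 22 mm wide; open, the fingers measure 114 mm over their backs; the gripper's body (76 mm by 85 mm) begins 54 mm behind the grasp point. The pads swing forward as they close: fully open they stand 13 mm farther back than shut.
Start: joints at [0.975, 0.313, 0.046, 1.304, 0, 1.431], TCP at [0.253, 0.516, 0.193] pointing down, gripper open.
Joint ranges: [-2.76, 2.76], [-0.86, 1.69], [-1.03, 1.26], [-2.2, 2.34], [-1.47, 1.5], [-3.14, 3.14]. Speed limits (rad/s): [2.57, 2.57, 3.14, 3.14, 3.14, 3.14].

INTERFACE

Orientations are given as a unit quaternion [w, x, y, z].
In Python, from workcell import monitor, eyes, ticket gives the robot as it stands.
- The arm moves only by the tool send_rows, never from a script. Its argument "targets" is a list of rows, each a list of 5 numbers: the shift along the world's x, y, z in m, then the turn about the world's z in degrees, then the closure in counts, from 0 (fully open) to 255 (shut). A call has 1 to 12 rows; each row shifts and turns the commanded pose from where the row before left it; what a row does not reach is not made up. A row lasts 1/10 s, in which the tool goes at most 50 mm and 8.59 degrees, less where a joint would pass 70% of its speed; a pose out of reach is approached as far as the arm can. A call is refused whole if a number of a shift passes 0.05 or a number of a turn 8.59, either way. A call with a gripper value outside its range is refused whole. The fingers move at their own pace and stop on an object; "newtons" is the grip in N (left out, the last holds). Time passes only in rows, so rows that do not move let the fingers close. It gives the time, the measured TCP pose, the force and the opening at its end, in the units of the state.
- monitor.get_state(): the state, without advancing time (a new reading comes with each control period).
- eyes.read_camera(name): name is "side" or "top"; returns a dict with "img" (400x640x3 uint8, red, green, blue), "z_map" (400x640 float32, m along the optical axis (not along the pixel's ray), 0 where there is no reading), "camera_matrix" (3x3 intrinsics, pixels), "pose" (4x4, takes a point from camera to world coordinates). Camera axes: x right, y down, z forward; pixel columns grow to the right and rows downward; lengths in m; the calibration is good to about 2 mm. A picture is of the moment at which its call begins.
- ticket.hand_in(): hands the job in, once; it reports no verdict.
Trained networks look in the newest picture that a camera, given by its name, has taken for a name from the list of things; names that differ only in an ending like _2 or _b are one class to them, and where a whole thing is asked for, a point or a joint stands for the part that bears it (a point fixed in the world has none). Each returns a list of dicts, best first, with "conf" (0 to 1); they miss things now and then, are a little off and sometimes report something else, mostly with a low value. They report only what shows in the picture. A call takes as long as a camera call. They do not tell look-alikes from the thing itself.
- eyes.spot_in(name, camera): "xyz" ([x, y, z] in m, in world coordinates, good to about 4 mm: the middle of the surface that is visible of it).
- eyes.tip_of(name, camera): "xyz" ([x, y, z] in m, in world coordinates, good to about 4 mm: a listed point, or the origin of a listed thing).
The state is a dict: "clock": time; "joint_pos": joint angles; "qvel": joint speeds; "tau": joint torques, N m; "tcp_pos": TCP position; "orientation": TCP orientation; "wrist_force": force on the tool from outside, world axes, zero at the start; "ft_torque": the same for the moment, N m; "finger_gap": finger opening in m.
Only numpy, scipy, OpenCV 4.12 (cv2) and the standard library are available. Lean on these libraries where they do the work, as an engineer would, in place of code of your own. Each camera call takes 0.05 s, during which the arm holds its last target.

TASK

Relieve the pump first: swing the blue purge lever all the way to its stop, then let go so that it springs back by itself. Then find, by trying, which of the three sockets really fits the brass hex nut on top of the pump head, seat it fully down on the nut and back the nut off about an eighth of a turn (counter-clockwise), the other two sockets left standing upright on the mat and the spanner, tin, vials and cork ring undisturbed. Do not let go: finish with the socket still gripped and fully seated on the nut.

Things in the scene. Friction and masses are not known exactly. Their poses are not given: they have to be found in the camera images.
- port (a point): Point on the flat top face of the pump head (steel block 62 x 72 mm on the front of the cream pump), on the upright axis of its brass hex nut, 92 mm above the bench. Axes: z up, -x out of the pump's front to the open bench, y along the front. The casing's front plane lies 62 mm away in +x; the casing is 140 mm high.
- nut_top (a point): Centre of the brass nut's top, 15 mm above port, same axes: hexagon 12 mm high, then a 45-degree chamfer cone 3 mm high. While it is tight, two of its six flats face this point's +x and -x, within 3 degrees. Its size differs from start to start and is not told: 19, 24 or 30 mm across flats.
- lever (a joint): Spring-return purge lever, swings level about an upright axis on the purge valve beside the pump head. 0 rad at rest (closed), 1.22 rad at its stop, growing counter-clockwise seen from above, that is towards the pump head. The spring pulls it back to 0 all the way (about 1 N at the grip at rest, 3.5 N at the stop), within a second once let go.
- lever_pivot (a point): Point on the lever's upright axis, at the mid-height of the lever, 106 mm above the bench. Axes as port.
- lever_grip (a point): Middle of the lever's blue sleeve (44 mm long, 12 mm wide, 14 mm high), 60 mm from the pivot; it moves with the lever. Axes: x outward along the lever, y in the swing direction towards the stop, z up. At least 60 mm free on both sides of the sleeve at rest, nothing under it but the bench.
- mat_centre (a point): Centre of the top of the blue-grey bench mat, 200 mm (its x) x 320 mm (its y), 4 mm thick, fixed.
- nut_1 (a joint): Turn (rad) of the 19 mm outlet-valve nut, 0 = tight, growing counter-clockwise from above (loosening); 0.12 N m of friction, stays where left. Only one of the three nuts is fitted to the pump in any one start; the other two are spares shut inside the casing and read 0.
- nut_2 (a joint): Turn (rad) of the 24 mm outlet-valve nut, 0 = tight, growing counter-clockwise from above (loosening); 0.12 N m of friction, stays where left. Only one of the three nuts is fitted to the pump in any one start; the other two are spares shut inside the casing and read 0.
- nut_3 (a joint): Turn (rad) of the 30 mm outlet-valve nut, 0 = tight, growing counter-clockwise from above (loosening); 0.12 N m of friction, stays where left. Only one of the three nuts is fitted to the pump in any one start; the other two are spares shut inside the casing and read 0.
- socket_small: The small steel socket (yellow band), standing mouth down on the mat; origin at the centre of its mouth, z up. Round, 30 mm outside diameter, 60 mm high, with a knurled square-drive adapter (21 mm across, 12 mm high) on top of that. About 200 g.
- socket_small_mid (a point): Point on the small socket's axis, 30 mm above its mouth. Solid from 24 to 60 mm above the mouth (grip it there); below is a hexagonal bore 21 mm across flats, 24 mm deep, two of its flats facing this point's +x and -x. Made for the 19 mm nut, with 2 mm play on it. Fully seated, its mouth rests on the pump head's top face.
- socket_medium: The medium steel socket (green band), standing mouth down on the mat; origin at the centre of its mouth, z up. Round, 36 mm outside diameter, 60 mm high, with a knurled square-drive adapter (21 mm across, 12 mm high) on top of that. About 270 g.
- socket_medium_mid (a point): Point on the medium socket's axis, 30 mm above its mouth. Solid from 24 to 60 mm above the mouth (grip it there); below is a hexagonal bore 26 mm across flats, 24 mm deep, two of its flats facing this point's +x and -x. Made for the 24 mm nut, with 2 mm play on it. Fully seated, its mouth rests on the pump head's top face.
- socket_large: The large steel socket (red band), standing mouth down on the mat; origin at the centre of its mouth, z up. Round, 43 mm outside diameter, 60 mm high, with a knurled square-drive adapter (21 mm across, 12 mm high) on top of that. About 360 g.
- socket_large_mid (a point): Point on the large socket's axis, 30 mm above its mouth. Solid from 24 to 60 mm above the mouth (grip it there); below is a hexagonal bore 32 mm across flats, 24 mm deep, two of its flats facing this point's +x and -x. Made for the 30 mm nut, with 2 mm play on it. Fully seated, its mouth rests on the pump head's top face.
- spanner_grip (a point): Bystander: the spanner, 150 mm long, lying on the mat; point on its handle.
- seal_tin_mid (a point): Bystander: the seal tin, 42 mm across, 34 mm high, on the mat; point at its middle.
- vial_a_mid (a point): Bystander: the amber vial, 27 mm across, 46 mm high; point at its middle.
- vial_b_mid (a point): Bystander: the clear vial, 27 mm across, 46 mm high; point at its middle.
- cork_ring_mid (a point): Bystander: the cork ring, red-brown, 90 mm across, 30 mm high; point at its middle.
There are look-alikes about, which are no part of the job. Leave any pink look-alike of the socket_medium alone.

How it is judged:
By the outcome, as a careful person would: the job done as asked, in the order asked, and still so for the second after the job is handed in, while the arm keeps its last pose, push and grip.
It also fails if it takes over 70 s, if anything falls off the work surface, if the arm or the gripper's body presses on something with over 40 N, if the wrist force passes 120 N, or if a joint passes its speed limit or range.

## Working session

There is one attempt and no reset: what is moved stays moved. The work goes in short steps, Python scripts to look and compute and a tool call to move; the robot and the scene stay as the last step left them, time stands still between calls to the robot, and variables do not carry over. Pictures are saved under pics/ and viewed, and the job is handed in when it is done.

Besides the shell and the picture viewer there is one more tool, called after "Emit:" as a command line: name --pt "numbers of a row" for each row, then --argument value for the rest. send_rows: Moves the arm, as the interface text tells. Its arguments: {"type":"object","properties":{"targets":{"type":"array"},"newtons":{"type":"number"}},"required":["targets"]}

```bash
ls; mkdir -p pics; python3 - <<'E'
from workcell import monitor, eyes, ticket
import cv2, numpy as np
s=monitor.get_state()
for k,v in s.items(): print(k,np.round(v,3))
for c in ("side","top"):
    r=eyes.read_camera(c)
    cv2.imwrite(f"pics/{c}0.png",r["img"][:,:,::-1])
    print(c,np.round(r["camera_matrix"],1).tolist(),np.round(r["pose"],3).tolist())
    for n in ["port","nut_top","lever_pivot","lever_grip","mat_centre","socket_small_mid","socket_medium_mid","socket_large_mid","spanner_grip","seal_tin_mid","vial_a_mid","cork_ring_mid"]:
        print(n,[(np.round(d["xyz"],3).tolist(),round(d["conf"],2)) for d in eyes.tip_of(n,c)][:4])
print(monitor.get_state()["clock"])
E
```

```text
pics
clock 0.0
joint_pos [ 0.975  0.314  0.045  1.304 -0.     1.431]
qvel [-0.    -0.     0.001  0.001  0.001 -0.   ]
tau [-1.0000e-03 -4.8063e+01  2.9853e+01  1.9000e-02 -0.0000e+00  0.0000e+00]
tcp_pos [0.253 0.516 0.192]
orientation [ 0.     0.849  0.529 -0.001]
wrist_force [-0.926  0.075 -0.365]
ft_torque [-0.007 -0.024  0.003]
finger_gap 0.085
side [[384.9, 0.0, 310.0], [0.0, 384.9, 200.2], [0.0, 0.0, 1.0]] [[0.784, -0.327, 0.527, 0.126], [-0.62, -0.433, 0.654, -0.557], [0.014, -0.84, -0.542, 0.533], [0.0, 0.0, 0.0, 1.0]]
port [([0.499, -0.124, 0.092], 0.85)]
nut_top [([0.498, -0.132, 0.106], 0.97)]
lever_pivot [([0.622, -0.15, 0.108], 0.96)]
lever_grip [([0.655, -0.101, 0.105], 0.66), ([0.602, 0.107, 0.01], 0.37)]
mat_centre [([0.513, 0.196, 0.004], 0.92)]
socket_small_mid [([0.47, 0.284, 0.034], 0.61)]
socket_medium_mid [([0.314, 0.237, 0.031], 0.63), ([0.485, 0.202, 0.034], 0.61), ([0.338, 0.173, 0.029], 0.61)]
socket_large_mid [([0.505, 0.108, 0.036], 0.95)]
spanner_grip [([0.604, 0.105, 0.007], 0.56)]
seal_tin_mid [([0.571, 0.305, 0.024], 0.5)]
vial_a_mid [([0.7, -0.032, 0.
[... 354 characters left out ...]
r_pivot [([0.618, -0.147, 0.107], 0.76), ([0.724, 0.181, 0.025], 0.67)]
lever_grip [([0.658, -0.103, 0.103], 0.75), ([0.467, 0.284, 0.036], 0.59)]
mat_centre [([0.515, 0.201, -0.0], 0.58)]
socket_small_mid [([0.467, 0.284, 0.036], 0.56)]
socket_medium_mid [([0.31, 0.241, 0.03], 0.77), ([0.338, 0.18, 0.028], 0.71), ([0.478, 0.2, 0.035], 0.6)]
socket_large_mid [([0.507, 0.109, 0.036], 0.56)]
spanner_grip [([0.604, 0.109, 0.008], 0.79), ([0.656, -0.102, 0.101], 0.17), ([0.501, -0.128, 0.104], 0.15)]
seal_tin_mid [([0.57, 0.304, 0.021], 0.76), ([0.506, 0.108, 0.001], 0.56)]
vial_a_mid [([0.573, 0.308, 0.02], 0.75), ([0.707, -0.035, 0.024], 0.62)]
cork_ring_mid [([0.738, 0.059, 0.015], 0.86)]
1.3
```

View pics/side0.png

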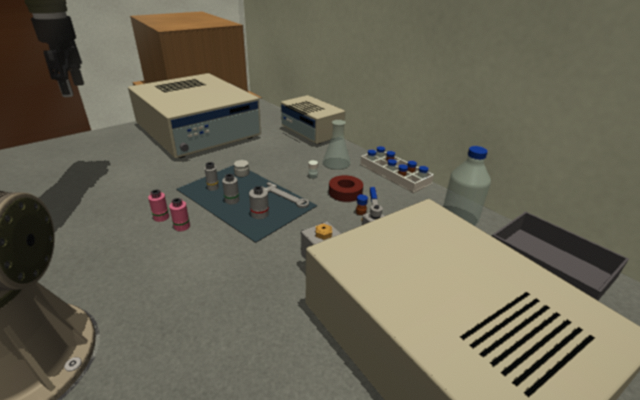

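View pics/top0.png

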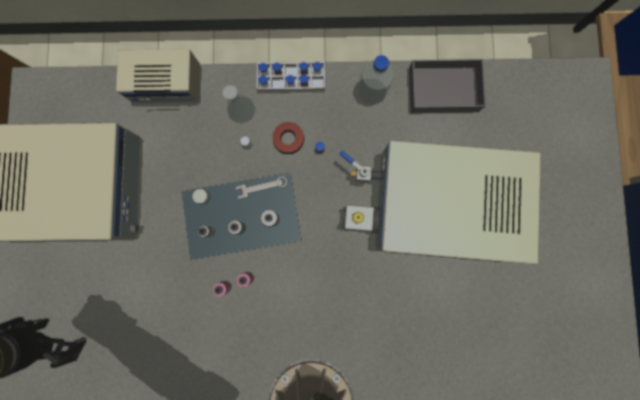

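The pump is on the right in the top view, with its front facing world +y. The nut is at top (358,217) and the blue lever at (350,160). On the mat are the steel sockets at (204,231), (235,227) and (269,218). The pink look-alikes are off the mat at (220,289) and (244,280). I'll enlarge to confirm.

```bash
python3 - <<'E'
from workcell import monitor, eyes
import cv2, numpy as np
r=eyes.read_camera("top")
im=r["img"][:,:,::-1]
a=cv2.resize(im[130:250,320:400],None,fx=5,fy=5,interpolation=cv2.INTER_CUBIC)
b=cv2.resize(im[170:300,180:305],None,fx=4,fy=4,interpolation=cv2.INTER_CUBIC)
b=cv2.copyMakeBorder(b,0,max(0,600-b.shape[0]),0,0,0)[:600]
s=eyes.read_camera("side"); im2=s["img"][:,:,::-1]
cv2.imwrite("pics/topcrop1.png",a); cv2.imwrite("pics/topcrop2.png",b[:, :])
cv2.imwrite("pics/sidecrop1.png",cv2.resize(im2[150:260,140:400],None,fx=3,fy=3,interpolation=cv2.INTER_CUBIC))
E
```

```text
(no output)
```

View pics/topcrop1.png

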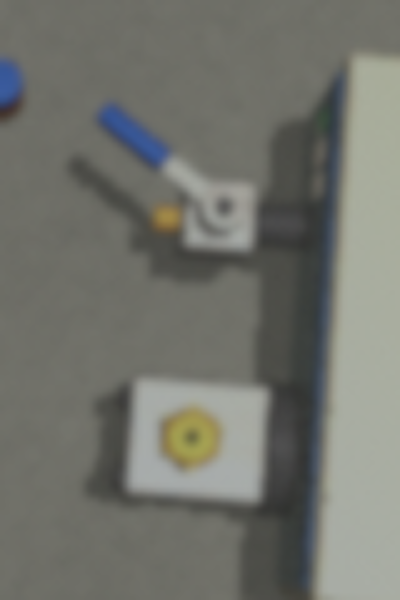

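View pics/topcrop2.png

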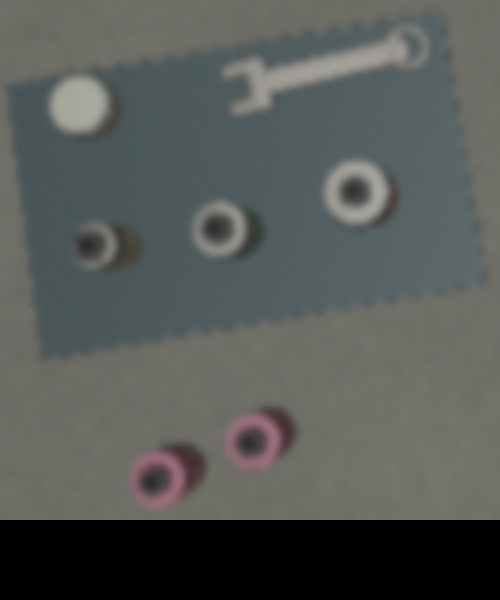

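View pics/sidecrop1.png

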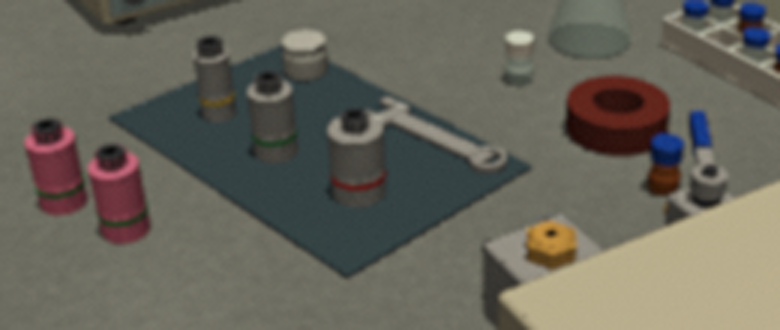

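```bash
cat > h.py <<'E'
from workcell import monitor, eyes
import cv2, numpy as np
def ray(r,u,v):
    K,P=r["camera_matrix"],r["pose"]
    d=P[:3,:3]@np.array([(u-K[0,2])/K[0,0],(v-K[1,2])/K[1,1],1.]); return P[:3,3],d
def atz(r,u,v,z):
    o,d=ray(r,u,v); return o+d*(z-o[2])/d[2]
def proj(r,p):
    K,P=r["camera_matrix"],r["pose"]; c=P[:3,:3].T@(np.asarray(p)-P[:3,3]); return (K@c/c[2])[:2],c[2]
E
python3 - <<'E'
from h import *
for c in ("top","side"):
    r=eyes.read_camera(c); im=r["img"].astype(float)
    p,dep=proj(r,[0.501,-0.129,0.105]); u,v=p.round().astype(int); print(c,p,dep)
    w=im[v-13:v+14,u-13:u+14]; d=w[...,0]-w[...,2]
    bg=np.median(d[:4]); d=d-bg
    print(np.round(d[3:-3,3:-3]).astype(int))
    m=d>0.5*np.percentile(d,95)
    n,l,st,ct=cv2.connectedComponentsWithStats(m.astype(np.uint8))
    k=1+np.argmax(st[1:,4]); print(st[k],ct[k]+[u-13,v-13])
    cx,cy=ct[k]+[u-13,v-13]; print(atz(r,cx,cy,0.107))
    print("eqarea mm2",st[k,4]*(dep/r["camera_matrix"][0,0]*1000)**2, "hex AF19,24,30:",[0.866*a*a for a in(19,24,30)])
r=eyes.read_camera("top")
p,_=proj(r,[0.501,-0.129,0.105]);u,v=p.round().astype(int)
z=r["z_map"]; np.set_printoptions(linewidth=220)
o=[]
for vv in range(v-12,v+13):
    o.append([int(round(1000*(r["pose"][:3,3]+ray(r,uu,vv)[1]*z[vv,uu])[2])) for uu in range(u-16,u+17)])
print(np.array(o))
E
```

```text
top [357.38015826 215.96569591] 0.9396000600976931
[[ -2  -2  -3  -4  -3  -3  -3  -3  -4  -4  -4  -3  -2  -1  -1   0  -1  -1
    0   0  -1]
 [ -3  -5  -6  -5  -5  -5  -5  -6  -6  -5  -5  -4  -3  -2  -2  -2  -2  -1
   -2  -2  -3]
 [ -3  -6  -6  -7  -6  -6  -6  -6  -7  -6  -5  -4  -4  -4  -3  -3  -4  -3
   -3  -4  -4]
 [ -4  -7  -8  -8  -8  -8  -8  -7  -6  -5  -4  -2  -2  -4  -5  -4  -4  -4
   -4  -4  -4]
 [ -5  -7  -8  -8  -8  -8  -7  -6  -5  -1   4   9   9   2  -2  -4  -5  -5
   -4  -4  -4]
 [ -6  -6  -7  -7  -7  -5  -3  -2   2  11  23  32  29  17   7   0  -3  -5
   -4  -4  -3]
 [ -7  -6  -7  -6  -4   0   7  13  22  37  51  59  54  41  24  12   3  -2
   -3  -3  -3]
 [ -7  -7  -7  -7  -3   7  24  38  50  62  70  73  71  63  49  31  15   4
   -2  -3  -2]
 [ -8  -8  -8  -7  -2  15  43  62  69  74  75  74  75  74  68  53  32  12
    1  -2  -3]
 [ -8  -8  -8  -7  -1  20  54  70  75  74  70  66  69  74  74  67  46  21
    4  -1  -3]
 [ -8  -9  -9  -7   0  24  58  73  75  69  56  50  57  70  75  70  50  22
    3  -3  -4]
 [ -7  -9  -9  -7   1  26  60  73  74  65  48  38  51  69  74  69  46 
[... 6582 characters left out ...]
4   93   91   92   90   93]
 [  -3   37   92   89   92   93   92   97   92   95   90   91   89   94   92   97   92   92   92   92   94   93   88   91   89   90   93   91   93   92   89   94   93]
 [  -2   45   87   86   91   92   93   90   92   91   94   91   90   94   90   92   94   92   93   93   89   91   95   94   89   93   94   88   92   92   90   92   93]
 [   0   44   81   81   92   92   93   91   90   89   94   93   91   92   90   91   92   92   91   92   94   94   91   93   91   86   90   93   90   90   94   90   91]
 [  -1    0    0   54   91   91   91   91   90   95   91   90   91   93   91   91   91   90   92   91   94   91   91   93   91   93   95   94   89   92   90   92   87]]
```

Both the nut's depth footprint (about 117 px × 6.65 mm² ≈ 780 mm², against 779 mm² for a 30 mm hexagon) and the top view suggest 30 mm. So I'll try the red-banded large socket at top (269,218) first; the seating will be the proof. The two pink ones at (220,289) and (244,280) are the look-alikes and sit off the mat. Next I'll refine the geometry.

```bash
cat >> h.py <<'E'
def cloud(r):
    z=r["z_map"]; K,P=r["camera_matrix"],r["pose"]
    v,u=np.mgrid[0:z.shape[0],0:z.shape[1]]
    c=np.stack([(u-K[0,2])/K[0,0]*z,(v-K[1,2])/K[1,1]*z,z],-1)
    w=c@P[:3,:3].T+P[:3,3]; w[z<=0]=np.nan; return w
E
python3 - <<'E'
from h import *
np.set_printoptions(suppress=True,linewidth=200)
for c in("top","side"):
    r=eyes.read_camera(c); w=cloud(r); im=r["img"].astype(int)
    X,Y,Z=w[...,0],w[...,1],w[...,2]
    print(c)
    # head top
    m=(abs(Z-.092)<.008)&(abs(X-.5)<.05)&(abs(Y+.13)<.055)
    pts=w[m][:,:2].astype(np.float32)
    print("head",cv2.minAreaRect(pts*1000),np.median(w[m][:,2]))
    # nut
    m=(Z>.099)&(Z<.115)&(abs(X-.5)<.03)&(abs(Y+.13)<.03)
    print("nut",m.sum(),w[m].mean(0),cv2.minAreaRect(w[m][:,:2].astype(np.float32)*1000), np.ptp(w[m],axis=0))
    # casing top front edge
    m=(abs(Z-.14)<.006)&(Y<-.17)&(Y>-.3)&(X>.3)&(X<.75)
    P=w[m]
    if len(P):
        xs=np.linspace(P[:,0].min()+.01,P[:,0].max()-.01,15); e=[]
        for a,b in zip(xs[:-1],xs[1:]):
            q=P[(P[:,0]>=a)&(P[:,0]<b)]
            if len(q): e.append(((a+b)/2,q[:,1].max()))
        e=np.array(e); f=np.polyfit(e[:,0],e[:,1],1); print("casing edge slope deg",np.degrees(np.arctan(f[0])),"y at x=.5",np.polyval(f,.5),np.round(e[:,1],3))
    b=(im[...,2]-im[...,0]>40)&(Z>.09)&(Z<.125)&(abs(X-.65)<.06)&(abs(Y+.1)<.06)
    Q=w[b]; print("blue",b.sum(),Q.mean(0)); u,s,vt=np.linalg.svd(Q[:,:2]-Q[:,:2].mean(0)); print("ang",np.degrees(np.arctan2(*vt[0][::-1])),np.ptp((Q[:,:2]-Q[:,:2].mean(0))@vt[0]))
    o=(im[...,0]-im[...,2]>40)&(abs(X-.62)<.04)&(abs(Y+.11)<.03)&(Z<.15)
    if o.any(): print("orange",o.sum(),w[o].mean(0),w[o].max(0),w[o].min(0))
    v=(abs(X-.62)<.03)&(abs(Y+.15)<.03); print("valve maxz",np.nanpercentile(Z[v],95))
    for nm,x,y in(("L",.506,.108),("M",.48,.201),("S",.468,.284)):
        m=(abs(Z-.064)<.004)&(np.hypot(X-x,Y-y)<.03)
        h=(Z>.07)&(Z<.09)&(np.hypot(X-x,Y-y)<.03)
        if m.sum()>5: print(nm,m.sum(),cv2.minEnclosingCircle(w[m][:,:2].astype(np.float32)*1000),"adapter",h.sum(),w[h].mean(0),cv2.minAreaRect(w[h][:,:2].astype(np.float32)*1000) if h.sum()>3 else"")
E
```

```text
top
head ((496.5199279785156, -140.13580322265625), (92.13860321044922, 62.040443420410156), 84.46549987792969) 0.09167915035110141
nut 118 [ 0.49733818 -0.1306653   0.1057523 ] ((497.42962646484375, -130.8428497314453), (31.27098274230957, 29.58552360534668), 54.06277847290039) [0.03097164 0.03123248 0.01002178]
casing edge slope deg -5.434791601304325 y at x=.5 -0.1927492387713199 [-0.185 -0.188 -0.188 -0.191 -0.192 -0.195 -0.196 -0.199 -0.197 -0.202 -0.203 -0.206 -0.209 -0.208]
blue 66 [ 0.65598507 -0.10242423  0.11207832]
ang -130.9112286189885 0.04015511800958953
orange 24 [ 0.6203087  -0.12298784  0.06479179] [ 0.63869982 -0.11732662  0.07529728] [ 0.61328784 -0.13152775 -0.00421793]
valve maxz 0.1135104564578486
L 138 ((500.96148681640625, 106.17295837402344), 21.468935012817383) adapter 49 [0.50087078 0.10593617 0.0756569 ] ((500.7072448730469, 105.65081024169922), (18.204744338989258, 20.297143936157227), 50.224483489990234)
M 81 ((477.527099609375, 198.65187072753906), 17.96726417541504) adapter 53 [0.47709656 0.19818445 0.07528932] ((476.91485595703125, 198.08091735839844)
[... 818 characters left out ...]
139171129696 0.042964177861073
valve maxz 0.1166780882928167
L 119 ((503.8884582519531, 102.06796264648438), 21.69495391845703) adapter 58 [0.50397294 0.10064326 0.07533479] ((505.08184814453125, 101.58516693115234), (22.869455337524414, 19.313295364379883), 17.518877029418945)
M 73 ((481.2185974121094, 192.5897979736328), 18.801156997680664) adapter 51 [0.47973811 0.19307244 0.07554454] ((480.5234375, 194.6325225830078), (18.974903106689453, 20.518613815307617), 33.7564811706543)
S 41 ((471.17327880859375, 279.5504455566406), 14.848769187927246) adapter 47 [0.4701734  0.27702811 0.07556506] ((470.4998474121094, 278.86981201171875), (17.821683883666992, 19.88939666748047), 20.86697006225586)
```

The three views agree on layout, although the two cameras differ by 4–5 mm in y. I'll fix that later by measuring socket and nut in the same image. First the lever: I'll approach with the fingers closed.

Emit:
send_rows --pt "0.027 -0.04 0 -1 255" --pt "0.027 -0.04 0 -1 255" --pt "0.027 -0.04 0 -1 255" --pt "0.027 -0.04 0 -1 255" --pt "0.027 -0.04 0 -1 255" --pt "0.027 -0.04 0 -1 255" --pt "0.027 -0.04 0 -1 255" --pt "0.027 -0.04 0 -1 255" --pt "0.027 -0.04 0 -1 255" --pt "0.027 -0.04 0 -1 255" --pt "0.027 -0.04 0 -1 255" --pt "0.027 -0.04 0 -1 255" --newtons 40

```text
clock: 2.85
tcp_pos: [0.5781, 0.0344, 0.1927]
orientation: [0.0, 0.899, 0.437, 0.0]
wrist_force: [0.7, 0.2, 0.2]
finger_gap: -0.0002
```

Emit:
send_rows --pt "0.026 -0.04 0 -1 255" --pt "0.026 -0.04 0 -1 255" --pt "0.025 -0.04 0 0 255" --pt "0.025 -0.04 0 0 255" --pt "0 0 -0.03 0 255" --pt "0 0 -0.03 0 255" --pt "0 0 -0.03 0 255" --pt "0 0 -0.009 0 255" --pt "0 0 0 0 255"

```text
clock: 3.75
tcp_pos: [0.6778, -0.1233, 0.0918]
orientation: [-0.001, 0.907, 0.422, -0.001]
wrist_force: [0.0, -0.1, 0.4]
finger_gap: -0.0003
```

```bash
python3 - <<'E'
from h import *
for c in("top","side"):
    r=eyes.read_camera(c); p,_=proj(r,[.65,-.11,.1]); u,v=p.round().astype(int)
    im=r["img"][max(0,v-50):v+50,u-65:u+65,::-1]
    cv2.imwrite(f"pics/lev_{c}.png",cv2.resize(im,None,fx=5,fy=5,interpolation=cv2.INTER_CUBIC))
E
```

```text
(no output)
```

View pics/lev_top.png

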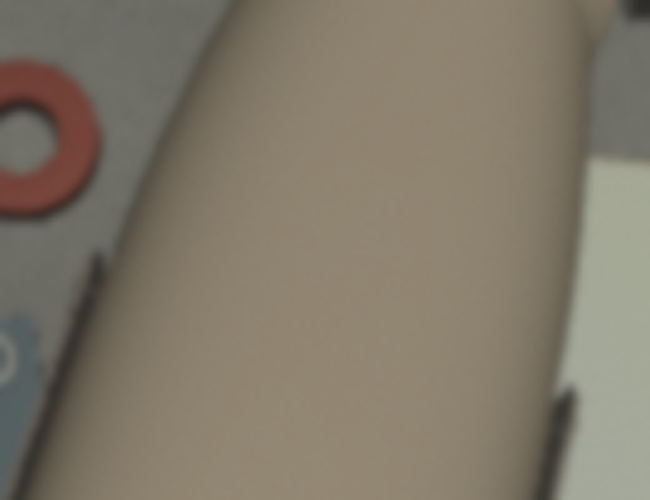

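View pics/lev_side.png

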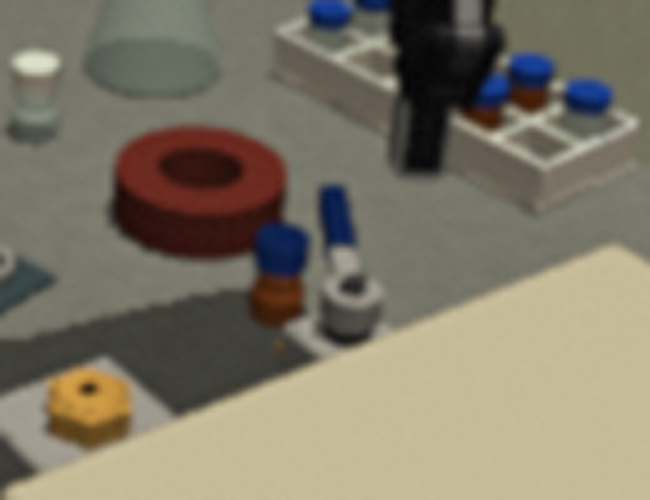

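Top view is blocked by the forearm. In the side view the fingers are just right of the blue lever (crop (415,150) vs (338,215)), so they are on the clockwise side. I'll work out the arc.

```bash
python3 - <<'E'
import numpy as np
pv=np.array([.620,-.148]); R=.062
th=np.radians(23.3+8*np.arange(0,13)); p=pv+R*np.c_[np.cos(th),np.sin(th)]
p[0]=[.6778,-.1233]
for a,d in zip(np.degrees(th)[1:],np.diff(p,axis=0)): print(round(a,1),np.round(d,4))
E
```

```text
31.3 [-0.0048  0.0075]
39.3 [-0.005   0.0071]
47.3 [-0.0059  0.0063]
55.3 [-0.0068  0.0054]
63.3 [-0.0074  0.0044]
71.3 [-0.008   0.0033]
79.3 [-0.0084  0.0022]
87.3 [-0.0086  0.001 ]
95.3 [-0.0086 -0.0002]
103.3 [-0.0085 -0.0014]
111.3 [-0.0083 -0.0026]
119.3 [-0.0078 -0.0037]
```

Emit:
send_rows --pt "-0.005 0.0075 0.002 0 255" --pt "-0.005 0.007 0 5 255" --pt "-0.006 0.0063 0 8 255" --pt "-0.0068 0.0054 0 8 255" --pt "-0.0074 0.0044 0 8 255" --pt "-0.008 0.0033 0 8 255" --pt "0 0 0 0 255"

```text
clock: 4.55
tcp_pos: [0.6409, -0.0889, 0.0978]
orientation: [0.001, 0.726, 0.688, 0.001]
wrist_force: [0.4, 0.1, 0.2]
finger_gap: -0.0004
```

```bash
python3 - <<'E'
from h import *
for c in("side",):
    r=eyes.read_camera(c); p,_=proj(r,[.65,-.11,.1]); u,v=p.round().astype(int)
    im=r["img"][max(0,v-50):v+50,u-65:u+65,::-1]
    cv2.imwrite(f"pics/lev2_{c}.png",cv2.resize(im,None,fx=5,fy=5,interpolation=cv2.INTER_CUBIC))
E
```

```text
(no output)
```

View pics/lev2_side.png

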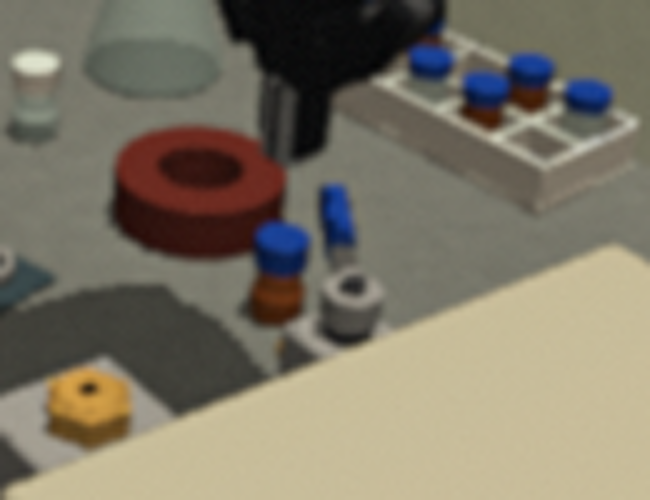

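```bash
python3 - <<'E'
from h import *
r=eyes.read_camera("side"); p,_=proj(r,[.65,-.11,.1]); u,v=p.round().astype(int)
o=np.array([u-65,v-50])
s=monitor.get_state(); t=s["tcp_pos"]; print(t)
for n,q in (("tcp",t),("grip",[.656,-.105,.106]),("piv",[.62,-.148,.106]),("nut",[.4985,-.132,.107])):
    print(n,(proj(r,q)[0]-o)*5)
w=cloud(r)
for cu,cv_ in((290,150),(280,130),(338,190),(345,235),(350,285)):
    uu,vv=o+np.array([cu,cv_])//5; print((cu,cv_),w[vv,uu].round(3))
print([(np.round(d["xyz"],3),d["conf"]) for d in eyes.tip_of("lever_grip","side")])
print([(np.round(d["xyz"],3),d["conf"]) for d in eyes.tip_of("lever_pivot","side")])
print(s["wrist_force"],monitor.get_state()["clock"])
E
```

```text
[ 0.6417448  -0.08956628  0.09718852]
tcp [276.71614824 238.7640965 ]
grip [328.83966421 225.81950423]
piv [344.00214191 301.19874283]
nut [ 81.99765023 392.17862778]
(290, 150) [ 0.637 -0.096  0.145]
(280, 130) [ 0.632 -0.094  0.155]
(338, 190) [ 0.668 -0.096  0.115]
(345, 235) [ 0.646 -0.123  0.114]
(350, 285) [ 0.615 -0.154  0.119]
[(array([ 0.658, -0.1  ,  0.105]), 0.65)]
[(array([ 0.624, -0.146,  0.106]), 0.77), (array([0.515, 0.197, 0.003]), 0.29)]
[-0.05133029 -0.51236324  0.7117539 ] 4.75
```

```bash
python3 - <<'E'
from h import *
np.set_printoptions(linewidth=220,suppress=True)
r=eyes.read_camera("side"); p,_=proj(r,monitor.get_state()["tcp_pos"]); u,v=p.round().astype(int); print(u,v)
w=cloud(r)
print((w[v-26:v+6,u-8:u+14,2]*1000).round().astype(int))
cv2.imwrite("pics/lev3.png",cv2.resize(r["img"][v-45:v+15,u-35:u+35,::-1],None,fx=9,fy=9,interpolation=cv2.INTER_CUBIC))
E
```

```text
361 198
[[                   2                    2                    0                    2                    0                    3                  156                  162                  161                  163
                   165                  166                  165                  165                  167                  168                  168                  165                  165                  165
                   164                    2]
 [                   3                    0                    2                    0                    3                    1                  154                  159                  160                  162
                   162                  163                  163                  164                  165                  165                  165                  164                  164                  162
                     0                    2]
 [                   0                    1                    2                    3                    1                    1                  153      
[... 13276 characters left out ...]
                  38                    1                    2                    3                    1                  105
                   109                  109]
 [                   1                    2                    1                    0                   32                   34                   36                   38                   39                   38
                    38                   39                   37                   37                   36                    1                    2                    2                    1                    2
                   111                  110]]<stdin>:5: RuntimeWarning: invalid value encountered in cast
```

View pics/lev3.png

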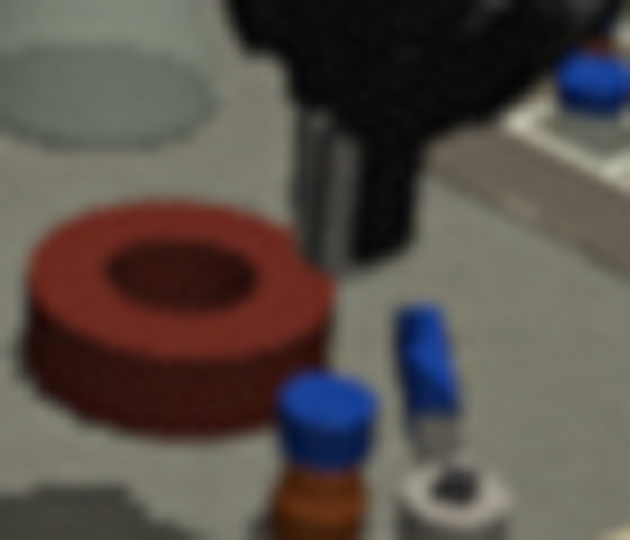

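The visible finger ends stop at z ≈ 0.137, but the reported TCP is at 0.097. The lever hasn't moved, so the fingers passed over it. I'll check this disagreement against the start picture.

```bash
python3 - <<'E'
from h import *
r=eyes.read_camera("side")
print(proj(r,[.253,.516,.192])[0],proj(r,[.253,.516,.232])[0])
print(monitor.get_state()["orientation"],monitor.get_state()["joint_pos"])
im=cv2.imread("pics/side0.png"); cv2.imwrite("pics/f0.png",cv2.resize(im[0:130,0:140],None,fx=4.5,fy=4.5,interpolation=cv2.INTER_CUBIC))
E
```

```text
[ 79.9311644  111.52450112] [74.816514   95.59474514]
[2.97724921e-04 7.26563568e-01 6.87099144e-01 2.43803320e-04] [-2.63188211e-01  4.92918762e-01  7.68693787e-02  1.15398443e+00
  1.04371738e-04 -2.07369797e-01]
```

View pics/f0.png

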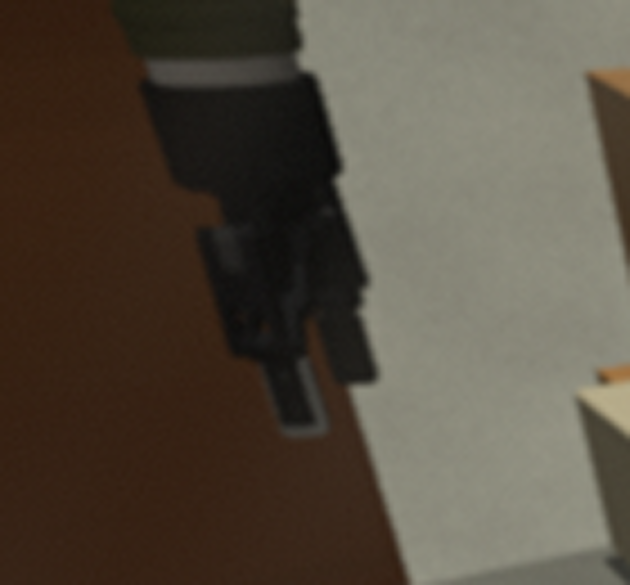

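```bash
python3 - <<'E'
from h import *
r=eyes.read_camera("side"); w=cloud(r); t=monitor.get_state()["tcp_pos"]
m=(w[...,2]>.135)&(w[...,2]<.165)&(np.hypot(w[...,0]-t[0],w[...,1]-t[1])<.04)
Q=w[m]; print(t,len(Q)); print(np.percentile(Q,[1,5,50,95,99],axis=0).round(4))
E
```

```text
[ 0.64128561 -0.08995232  0.095608  ] 154
[[ 0.6307 -0.1077  0.136 ]
 [ 0.6314 -0.1069  0.1385]
 [ 0.6353 -0.0994  0.1528]
 [ 0.6471 -0.0854  0.1638]
 [ 0.6495 -0.08    0.1647]]
```

Emit:
send_rows --pt "0.0152 -0.0077 0.0 -8 255" --pt "0.0128 -0.0117 0 -8 255" --pt "0.0102 -0.0145 0 -8 255" --pt "0 0 -0.02 -8 255" --pt "0 0 -0.02 -5 255" --pt "0 0 0 0 255"

```text
clock: 5.5
tcp_pos: [0.6768, -0.1233, 0.0518]
orientation: [-0.002, 0.907, 0.421, -0.002]
wrist_force: [-0.6, 0.5, -0.7]
finger_gap: 0.0002
```

```bash
python3 - <<'E'
from h import *
r=eyes.read_camera("side"); p,_=proj(r,[.65,-.11,.1]); u,v=p.round().astype(int)
cv2.imwrite("pics/lev4.png",cv2.resize(r["img"][v-50:v+50,u-65:u+65,::-1],None,fx=5,fy=5,interpolation=cv2.INTER_CUBIC))
E
```

```text
(no output)
```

View pics/lev4.png

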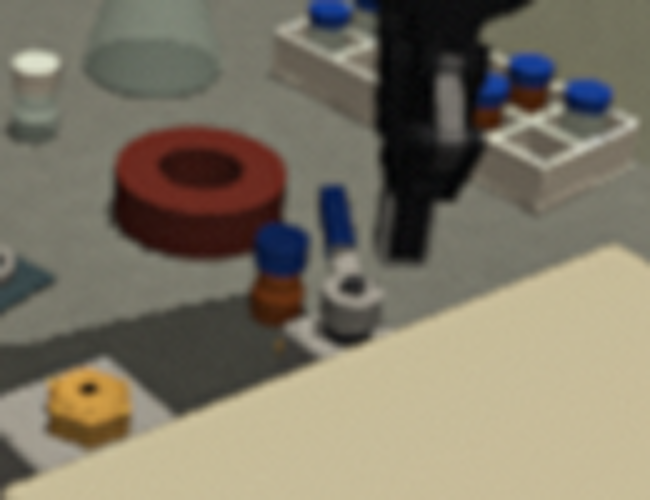

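Fingers are now beside the sleeve at lever height (crop (405,230) vs lever (338,215)). Now I'll sweep the arc.

Emit:
send_rows --pt "-0.005 0.0075 0.002 0 255" --pt "-0.005 0.007 0 5 255" --pt "-0.006 0.0063 0 8 255" --pt "-0.0068 0.0054 0 8 255" --pt "-0.0074 0.0044 0 8 255" --pt "-0.008 0.0033 0 8 255" --pt "0 0 0 0 255"

```text
clock: 6.25
tcp_pos: [0.6416, -0.0887, 0.0597]
orientation: [0.001, 0.725, 0.689, 0.001]
wrist_force: [3.0, 1.7, -0.4]
finger_gap: -0.0001
```

```bash
python3 - <<'E'
from h import *
r=eyes.read_camera("side"); p,_=proj(r,[.65,-.11,.1]); u,v=p.round().astype(int)
cv2.imwrite("pics/lev5.png",cv2.resize(r["img"][v-50:v+50,u-65:u+65,::-1],None,fx=5,fy=5,interpolation=cv2.INTER_CUBIC))
print(monitor.get_state()["wrist_force"])
E
```

```text
[1.86408503 1.40278916 0.61062451]
```

View pics/lev5.png

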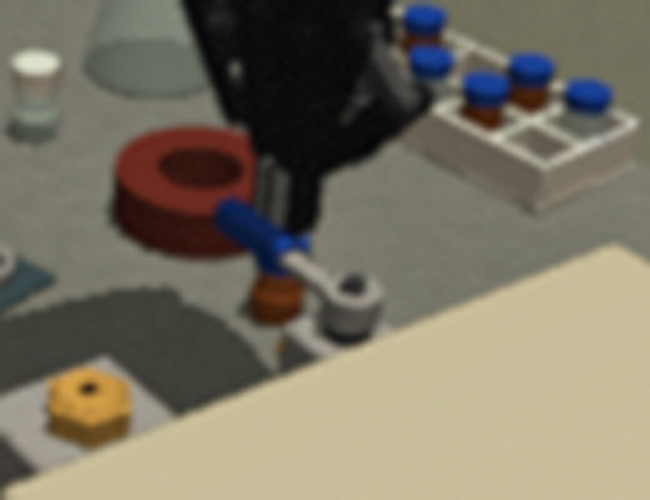

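Contact: the lever is swinging, with about 2–3 N. Continuing towards the stop.

Emit:
send_rows --pt "-0.0084 0.0022 0 8 255" --pt "-0.0086 0.001 0 8 255" --pt "-0.0086 -0.0002 0 8 255" --pt "-0.0043 -0.0006 0 4 255"

```text
clock: 6.7
tcp_pos: [0.6122, -0.0866, 0.0591]
orientation: [0.001, 0.537, 0.843, 0.001]
wrist_force: [2.0, 3.6, 1.0]
finger_gap: -0.0
```

Emit:
send_rows --pt "-0.0043 -0.001 0 4 255" --pt "0 0 0 0 255"

```text
clock: 6.9
tcp_pos: [0.6077, -0.0879, 0.0589]
orientation: [0.001, 0.509, 0.861, 0.001]
wrist_force: [1.8, 3.7, 2.6]
finger_gap: -0.0004
```

Emit:
send_rows --pt "-0.004 -0.0012 0 4 255" --pt "0 0 0 0 255"

```text
clock: 7.1
tcp_pos: [0.6043, -0.0891, 0.0587]
orientation: [0.001, 0.479, 0.878, 0.001]
wrist_force: [1.3, 3.5, 1.5]
finger_gap: 0.0003
```

```bash
python3 - <<'E'
from h import *
r=eyes.read_camera("side"); p,_=proj(r,[.62,-.11,.1]); u,v=p.round().astype(int)
cv2.imwrite("pics/lev6.png",cv2.resize(r["img"][v-50:v+50,u-65:u+65,::-1],None,fx=5,fy=5,interpolation=cv2.INTER_CUBIC))
print(monitor.get_state()["wrist_force"])
im=r["img"].astype(int); w=cloud(r); X,Y,Z=w[...,0],w[...,1],w[...,2]
b=(im[...,2]-im[...,0]>30)&(Z>.095)&(Z<.125)&(abs(X-.6)<.09)&(abs(Y+.09)<.06)
Q=w[b]; print(b.sum(),Q.mean(0)); q=Q[:,:2]-Q[:,:2].mean(0); u,s,vt=np.linalg.svd(q); print(np.degrees(np.arctan2(*vt[0][::-1])))
print("from pivot",np.degrees(np.arctan2(Q[:,1].mean()+.150,Q[:,0].mean()-.620)))
E
```

```text
[2.8528569  4.88041885 2.96105997]
148 [ 0.58837874 -0.10145544  0.11123395]
126.66449578162884
from pivot 123.0796662985416
```

View pics/lev6.png

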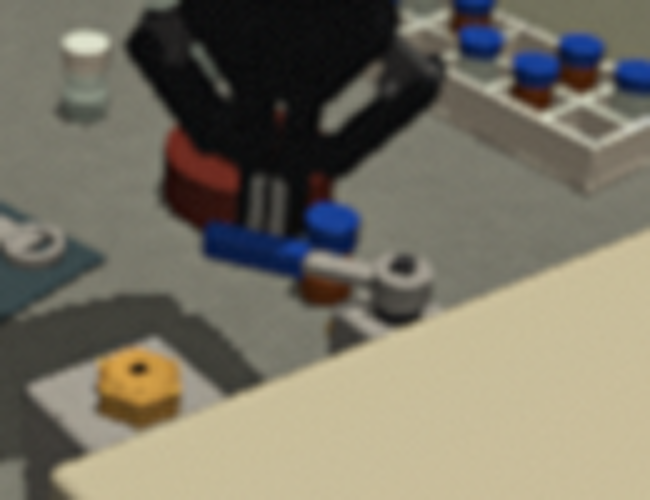

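Emit:
send_rows --pt "-0.003 -0.0012 0 2 255" --pt "0 0 0 0 255"

```text
clock: 7.35
tcp_pos: [0.6038, -0.0889, 0.0589]
orientation: [0.003, 0.463, 0.886, 0.003]
wrist_force: [10.4, 9.2, -0.8]
finger_gap: 0.0004
```

Emit:
send_rows --pt "-0.003 -0.0015 0 0 255" --pt "0 0 0 0 255"

```text
clock: 7.55
tcp_pos: [0.6034, -0.0891, 0.0591]
orientation: [0.004, 0.463, 0.886, 0.006]
wrist_force: [16.5, 12.7, -3.3]
finger_gap: 0.0
```

Emit:
send_rows --pt "-0.003 -0.0015 0 0 255" --pt "0 0 0 0 255"

```text
clock: 7.75
tcp_pos: [0.603, -0.0893, 0.0593]
orientation: [0.006, 0.462, 0.887, 0.008]
wrist_force: [22.1, 17.3, -7.5]
finger_gap: 0.0004
```

Hard stop: force climbs to 28 N with no further motion. I'll back off the pressure and lift clear so that it springs back.

Emit:
send_rows --pt "0.007 0.0035 0 0 255" --pt "0 0 0.04 0 255" --pt "0 0 0.05 0 255" --pt "-0.03 0.03 0.01 0 0" --pt "-0.03 0.04 0 0 0" --pt "-0.02 0.04 0 0 0" --pt "0 0.04 0 0 0" --pt "0 0 0 0 0" --pt "0 0 0 0 0"

```text
clock: 8.65
tcp_pos: [0.5207, 0.0599, 0.1578]
orientation: [0.0, 0.463, 0.886, -0.001]
wrist_force: [-0.4, -0.9, -0.3]
finger_gap: 0.0844
```

```bash
python3 - <<'E'
from h import *
r=eyes.read_camera("side")
cv2.imwrite("pics/a1.png",r["img"][:,:,::-1])
im=r["img"].astype(int); w=cloud(r); X,Y,Z=w[...,0],w[...,1],w[...,2]
b=(im[...,2]-im[...,0]>40)&(Z>.09)&(Z<.125)&(abs(X-.63)<.09)&(abs(Y+.1)<.06)
Q=w[b]; q=Q[:,:2]-Q[:,:2].mean(0); u,s,vt=np.linalg.svd(q); print(b.sum(),Q.mean(0),np.degrees(np.arctan2(*vt[0][::-1])))
t=monitor.get_state(); print(t["tcp_pos"],t["joint_pos"],t["wrist_force"],t["finger_gap"],t["clock"])
p,_=proj(r,t["tcp_pos"]); print(p)
E
```

```text
66 [ 0.65573327 -0.10753213  0.11354324] -129.41342399243717
[0.52098117 0.05915328 0.1576243 ] [-3.93421771e-02  2.28643988e-01 -1.53410876e-01  1.18868875e+00
 -1.18361991e-03 -6.46824827e-01] [ 0.48994995 -0.20915714  0.64980379] 0.08556273658562051 8.7
[273.44228033 162.03591785]
```

View pics/a1.png

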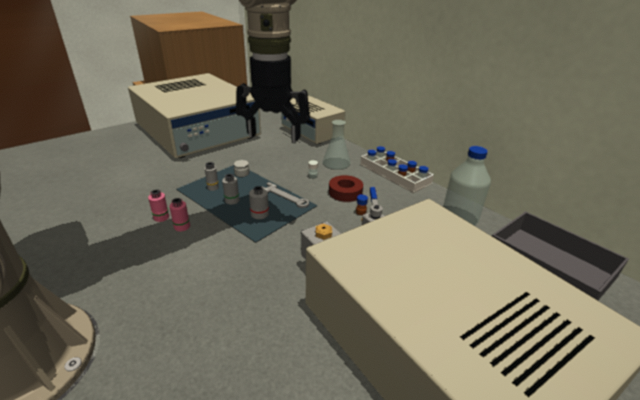

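The lever is back at rest (sleeve mean and angle identical to the start). Next I'll measure the real finger-tip height and xy against the reported TCP with the gripper open, using both cameras.

```bash
python3 - <<'E'
from h import *
t=monitor.get_state()["tcp_pos"]
for c in("side","top"):
    r=eyes.read_camera(c); w=cloud(r); X,Y,Z=w[...,0],w[...,1],w[...,2]
    m=(np.hypot(X-t[0],Y-t[1])<.075)&(Z>.13)&(Z<.30)
    n,l,st,ct=cv2.connectedComponentsWithStats(m.astype(np.uint8))
    Q=w[m]
    print(c,len(Q),np.percentile(Q[:,2],[0,1,3,5,10,50]).round(3))
    d=np.array([np.cos(np.radians(124.8)),np.sin(np.radians(124.8))])
    s=(Q[:,:2]-t[:2])@d
    for lo,hi in((-.07,-.03),(.03,.07)):
        k=(s>lo)&(s<hi); print(lo,k.sum(),np.percentile(Q[k,2],[0,2,5]).round(3),s[k].min().round(3),s[k].max().round(3))
    k=Q[:,2]<.235; print("tips",Q[k].mean(0), np.percentile(s[k],[1,99]))
    if c=="top": cv2.imwrite("pics/t2.png",r["img"][:,:,::-1])
E
```

```text
side 1532 [0.211 0.215 0.219 0.223 0.231 0.274]
-0.07 550 [0.211 0.217 0.222] -0.07 -0.03
0.03 496 [0.212 0.215 0.219] 0.03 0.069
tips [0.51813975 0.05288415 0.22457157] [-0.05978411  0.05241972]
top 126 [0.215 0.221 0.236 0.246 0.257 0.273]
-0.07 110 [0.215 0.23  0.243] -0.07 -0.031Traceback (most recent call last):
  File "<stdin>", line 12, in <module>
    return _quantile_unchecked(
        a, q, axis, out, overwrite_input, method, keepdims, weights)
    return _ureduce(a,
                    func=_quantile_ureduce_func,
    ...<5 lines>...
                    overwrite_input=overwrite_input,
                    method=method)
    r = func(a, **kwargs)
    result = _quantile(arr,
                       quantiles=q,
    ...<2 lines>...
                       out=out,
                       weights=wgt)
    slices_having_nans = np.isnan(arr[-1, ...])
                                  ~~~^^^^^^^^^
IndexError: index -1 is out of bounds for axis 0 with size 0
```

The reported TCP z is 40 mm lower than the real one (open tips measure 0.211 = 0.158 + 0.040 + 0.013). I'll use real z = reported + 0.040. Now over the large socket.

Emit:
send_rows --pt "-0.019 0.045 0 0 0" --pt "0 0 -0.04 0 0" --pt "0 0 -0.04 0 0" --pt "0 0 -0.025 0 0" --pt "0 0 0 0 0"

```text
clock: 9.3
tcp_pos: [0.4986, 0.1033, 0.0488]
orientation: [-0.003, 0.464, 0.886, -0.002]
wrist_force: [-0.7, 0.5, 0.1]
finger_gap: 0.0856
```

```bash
python3 - <<'E'
from h import *
for c in ("side","top"):
    r=eyes.read_camera(c); p,_=proj(r,[.5,.105,.08]); u,v=p.round().astype(int)
    cv2.imwrite(f"pics/g1{c}.png",cv2.resize(r["img"][v-50:v+50,u-65:u+65,::-1],None,fx=5,fy=5,interpolation=cv2.INTER_CUBIC))
E
```

```text
(no output)
```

View pics/g1side.png

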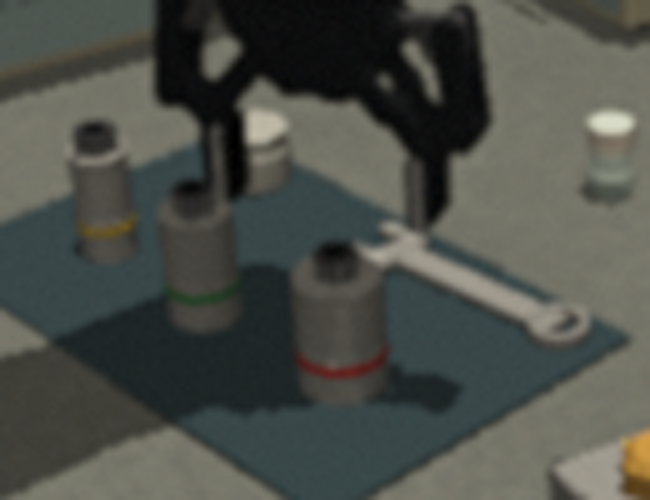

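View pics/g1top.png

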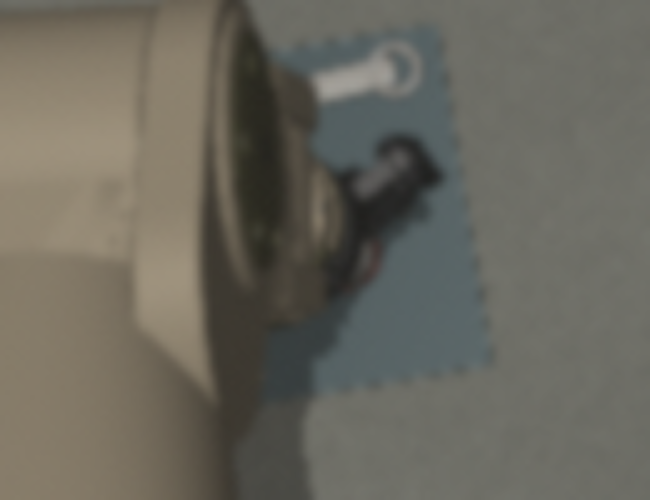

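The left finger's knuckle would come near the green-band socket, so I'll turn the jaws 34° first and then descend.

Emit:
send_rows --pt "0.003 0.001 0 8.5 0" --pt "0 0 0 8.5 0" --pt "0 0 0 8.5 0" --pt "0 0 0 8.5 0" --pt "0 0 -0.03 0 0" --pt "0 0 -0.02 0 0" --pt "0 0 -0.012 0 0" --pt "0 0 0 0 0"

```text
clock: 10.2
tcp_pos: [0.5048, 0.1053, -0.0096]
orientation: [-0.0, 0.184, 0.983, -0.0]
wrist_force: [0.1, -0.0, 0.6]
finger_gap: 0.0855
```

```bash
python3 - <<'E'
from h import *
for c in ("side",):
    r=eyes.read_camera(c); p,_=proj(r,[.5,.105,.08]); u,v=p.round().astype(int)
    cv2.imwrite(f"pics/g2{c}.png",cv2.resize(r["img"][v-50:v+50,u-65:u+65,::-1],None,fx=5,fy=5,interpolation=cv2.INTER_CUBIC))
E
```

```text
(no output)
```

View pics/g2side.png

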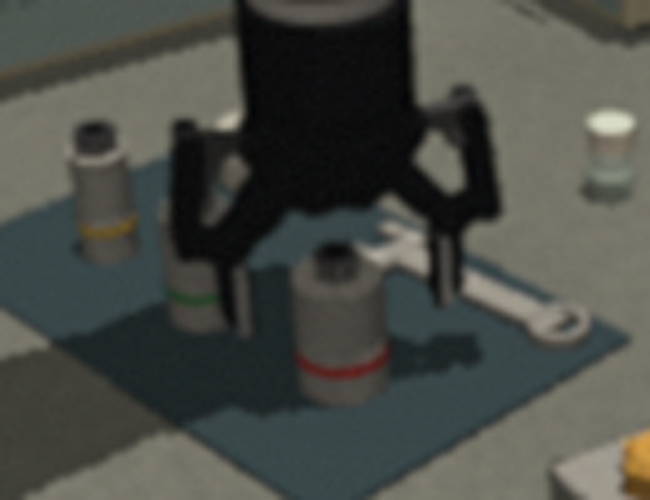

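The red-band socket is centred between the open fingers (crop (338,310)), clear of the green one. Down 8 mm more and close.

Emit:
send_rows --pt "-0.001 0 -0.008 0 0" --pt "0 0 0 0 0" --pt "0 0 0 0 255" --pt "0 0 0 0 255" --pt "0 0 0 0 255" --pt "0 0 0 0 255" --pt "0 0 0 0 255" --pt "0 0 0 0 255" --newtons 60

```text
clock: 11.05
tcp_pos: [0.504, 0.1059, -0.0169]
orientation: [0.0, 0.183, 0.983, 0.0]
wrist_force: [-1.6, 0.2, 5.6]
finger_gap: 0.0418
```

Emit:
send_rows --pt "0 0 0.02 0 255" --pt "0 0 0.04 0 255" --pt "0 0 0.04 0 255" --pt "0 0 0.035 0 255" --pt "-0.001 -0.045 0 0 255" --pt "-0.001 -0.048 0 0 255" --pt "-0.001 -0.048 0 0 255" --pt "-0.001 -0.048 0 0 255" --pt "-0.002 -0.048 0 0 255" --pt "0 0 0 0 255" --pt "0 0 0 0 255"

```text
clock: 12.15
tcp_pos: [0.4967, -0.1323, 0.1164]
orientation: [-0.001, 0.185, 0.983, 0.0]
wrist_force: [-0.8, 0.5, -4.5]
finger_gap: 0.0417
```

```bash
cat >> h.py <<'E'
def look(n,p,c="side",f=5):
    r=eyes.read_camera(c); q,_=proj(r,p); u,v=q.round().astype(int)
    cv2.imwrite(f"pics/{n}.png",cv2.resize(r["img"][max(0,v-50):v+50,max(0,u-65):u+65,::-1],None,fx=f,fy=f,interpolation=cv2.INTER_CUBIC)); return r
def st():
    t=monitor.get_state(); print("t",t["clock"],"tcp",np.round(t["tcp_pos"],4),"F",np.round(t["wrist_force"],1),"M",np.round(t["ft_torque"],3),"gap",round(t["finger_gap"],4),"j6",round(t["joint_pos"][5],3)); return t
E
python3 - <<'E'
from h import *
t=st(); r=look("n1",[.5,-.13,.13]); look("n1top",[.5,-.13,.13],"top")
w=cloud(r); X,Y,Z=w[...,0],w[...,1],w[...,2]
im=r["img"].astype(int)
# red band
b=(im[...,0]-im[...,1]>35)&(np.hypot(X-.5,Y+.13)<.05)&(Z>.12)
print("red",b.sum(),w[b].mean(0) if b.any() else None)
for lo in (.120,.125,.13,.135,.14,.145,.15):
    m=(Z>lo)&(Z<lo+.005)&(np.hypot(X-t["tcp_pos"][0],Y-t["tcp_pos"][1])<.035); 
    if m.sum()>5:
        Q=w[m][:,:2]; A=np.c_[2*Q,np.ones(len(Q))]; s=np.linalg.lstsq(A,(Q**2).sum(1),rcond=None)[0]; print(lo,m.sum(),s[:2].round(4),np.sqrt(s[2]+s[0]**2+s[1]**2).round(4))
E
```

```text
t 12.15 tcp [ 0.4967 -0.1323  0.1164] F [-0.8  0.5 -4.5] M [ 0.057 -0.033 -0.006] gap 0.0417 j6 -1.616
red 55 [ 0.49244618 -0.1499789   0.16137916]
0.135 9 [ 0.4984 -0.1345] 0.0206
0.14 58 [ 0.4982 -0.1344] 0.0207
0.145 55 [ 0.4987 -0.1345] 0.0209
0.15 54 [ 0.498  -0.1345] 0.0206
```

View pics/n1.png

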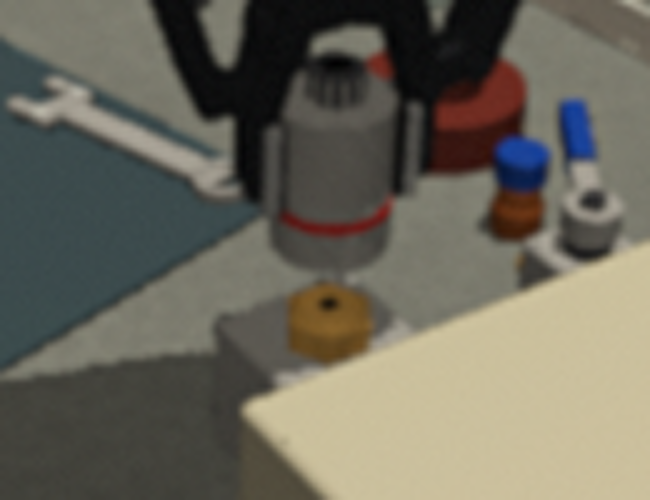

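View pics/n1top.png

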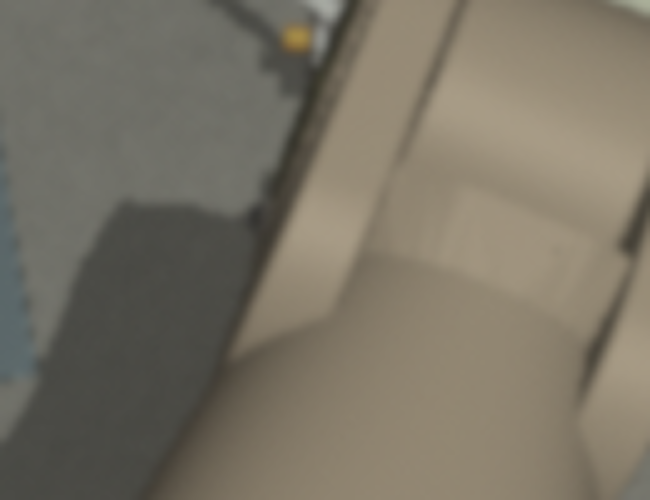

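```bash
cat > fit.py <<'E'
from h import *
from scipy.optimize import least_squares
def measure(N=6):
    S=[];T=[];H=[];t=monitor.get_state()["tcp_pos"]
    zs=[];ims=[]
    for i in range(N):
        r=eyes.read_camera("side"); zs.append(np.where(r["z_map"]>0,r["z_map"],np.nan)); ims.append(r["img"].astype(float))
    r["z_map"]=np.nan_to_num(np.nanmedian(zs,axis=0)); im=np.mean(ims,axis=0)
    return r,im,t
E
python3 - <<'E'
from fit import *
np.set_printoptions(linewidth=200,suppress=True)
r,im,t=measure()
np.savez("n1.npz",im=im,z=r["z_map"],K=r["camera_matrix"],P=r["pose"],t=t)
w=cloud(r); X,Y,Z=w[...,0],w[...,1],w[...,2]
m=(Z>.143)&(Z<.158)&(np.hypot(X-.498,Y+.1345)<.03)
Q=w[m][:,:2]
f=least_squares(lambda p:np.hypot(*(Q-p).T)-.0215,[.498,-.1345],loss="soft_l1",f_scale=.001); print("socket",f.x,np.abs(f.fun).mean(),len(Q))
nm=(im[...,0]-im[...,2]>40)&(Z>.085)&(Z<.115)&(np.hypot(X-.498,Y+.135)<.03)
print("nut z hist",np.histogram(Z[nm],bins=np.arange(.088,.114,.002)))
for th in (.1045,.1055,.106):
    k=nm&(Z>th); print(th,k.sum(),w[k].mean(0), (np.percentile(w[k][:,:2],[3,97],axis=0)).round(4).tolist())
# dot
p,_=proj(r,[.498,-.135,.107]); u,v=p.round().astype(int)
L=im.sum(2)[v-8:v+9,u-10:u+11]; print(u,v); print(L.astype(int))
E
```

```text
socket [ 0.49948358 -0.13139847] 0.000310808756203092 160
nut z hist (array([ 0,  0,  4, 13, 14, 14, 14, 13, 38, 49, 61,  0,  0]), array([0.088, 0.09 , 0.092, 0.094, 0.096, 0.098, 0.1  , 0.102, 0.104, 0.106, 0.108, 0.11 , 0.112, 0.114]))
0.1045 141 [ 0.498745   -0.1353584   0.10729421] [[0.487, -0.1473], [0.512, -0.1223]]
0.1055 120 [ 0.49947609 -0.13547619  0.10768473] [[0.4884, -0.1468], [0.5117, -0.1227]]
0.106 110 [ 0.49951103 -0.13492576  0.10786137] [[0.4882, -0.1457], [0.5119, -0.1229]]
323 229
[[348 359 360 359 356 355 355 353 339 325 323 320 307 314 341 356 363 370 370 362 354]
 [345 352 353 354 354 353 354 337 305 282 289 295 272 280 324 342 341 356 362 359 354]
 [345 346 352 354 348 337 320 290 236 220 243 258 251 256 282 289 289 317 345 355 357]
 [344 346 349 338 319 296 276 265 242 234 235 240 244 248 254 249 248 272 311 339 351]
 [330 324 322 295 262 251 254 252 249 240 226 224 231 240 239 235 232 242 272 305 334]
 [293 279 273 243 226 237 249 248 234 202 167 167 204 231 234 232 224 223 242 266 298]
 [261 254 239 216 220 240 250 244 210 135  72  88 160 220 233 235 226 2
[... 186 characters left out ...]
50]
 [260 256 234 221 232 241 245 246 250 248 246 249 247 247 244 238 240 275 315 302 263]
 [263 257 238 220 233 246 249 252 253 256 259 260 258 255 254 254 273 337 368 330 292]
 [262 258 232 206 221 234 245 253 259 264 269 272 267 269 279 283 290 324 333 309 331]
 [261 258 226 194 197 211 221 237 244 250 258 266 264 271 286 280 258 244 258 312 385]
 [263 258 224 190 192 198 204 207 212 219 229 239 241 249 247 226 209 209 268 372 443]
 [263 257 226 191 191 198 197 193 193 197 205 216 219 221 215 208 203 216 290 394 451]
 [260 257 233 204 197 198 197 192 190 190 200 211 215 207 210 217 215 232 312 407 460]
 [259 258 248 231 222 213 202 195 189 187 199 209 210 207 223 254 272 312 399 469 505]]
```

```bash
python3 - <<'E'
from fit import *
np.set_printoptions(linewidth=200,suppress=True)
d=np.load("n1.npz"); r=dict(z_map=d["z"],camera_matrix=d["K"],pose=d["P"]); im=d["im"]; w=cloud(r); Z=w[...,2]
P=d["P"]; K=d["K"]
# socket points
for z0,z1 in((.139,.143),(.143,.148),(.148,.153),(.153,.158)):
    m=(Z>z0)&(Z<z1)&(np.hypot(w[...,0]-.498,w[...,1]+.1345)<.03); Q=w[m][:,:2]
    e=np.array([.784,-.62]);e/=np.linalg.norm(e); g=np.array([.627,.779]); g/=np.linalg.norm(g)
    s=Q@e; dd=Q@g
    print(z0,len(Q),"lat range",np.percentile(s,[0,2,98,100]).round(4),"near",np.percentile(dd,[0,3]).round(4), "far",dd.max().round(4))
    f=least_squares(lambda p:np.hypot(*(Q-p[:2]).T)-p[2],[.498,-.1345,.0215],loss="soft_l1",f_scale=.0005); print("   free",f.x)
    f=least_squares(lambda p:np.hypot(*(Q-p[:2]).T)-.0215,[.498,-.1345]); print("   fixedR",f.x, "lat",f.x@e,"dep",f.x@g)
# raw pixel rows for socket edges below band
for v in range(210,224,2):
    row=im[v,300:348].sum(1); print(v,row.astype(int))
E
```

```text
0.139 35 lat range [0.4532 0.4544 0.4927 0.4941] near [0.1887 0.1892] far 0.2071
   free [ 0.49922719 -0.13170754  0.02121992]
   fixedR [ 0.49943156 -0.13147249] lat 0.4732907314013501 dep 0.21072967954897873
0.143 57 lat range [0.4531 0.4534 0.4936 0.4939] near [0.189  0.1893] far 0.2061
   free [ 0.49934062 -0.13169561  0.02120035]
   fixedR [ 0.49956433 -0.13141037] lat 0.4733563465648234 dep 0.21086131795572555
0.148 55 lat range [0.453  0.4531 0.4933 0.4936] near [0.1886 0.1893] far 0.2044
   free [ 0.49937664 -0.13156121  0.02121128]
   fixedR [ 0.49958299 -0.13129882] lat 0.47330178376843185 dep 0.21095992201534675
0.153 48 lat range [0.4547 0.4563 0.4914 0.4933] near [0.1883 0.1888] far 0.2033
   free [ 0.49932906 -0.13126821  0.02167985]
   fixedR [ 0.49922737 -0.13146001] lat 0.47312283220371965 dep 0.2106113680081143
210 [212 210 210 211 211 208 203 194 194 216 226 202 170 160 151 140 141 147 159 176 186 195 201 203 205 207 204 194 183 176 168 163 163 162 184 273 346 362 363 362 358 361 361 365 363 358 353 353]
212 [211 211 204 195 188 190 222 289 338 354 335 258 183 176 
[... 426 characters left out ...]
8 216 219 227 231 231 232 230 225 221 216 208 236 301 346 352 348 345 345 347 347 346 344 344 347 349 354]
218 [364 363 359 356 355 355 353 356 358 358 358 358 353 332 295 262 238 223 216 218 221 220 221 220 223 229 233 235 232 233 241 263 289 322 347 355 354 349 347 345 348 349 348 346 344 349 355 358]
220 [358 353 349 350 354 357 361 361 358 351 350 349 349 353 358 360 351 336 321 314 302 290 285 286 284 283 290 305 322 340 356 361 359 354 350 351 350 344 342 344 352 355 355 350 347 352 357 357]
222 [354 357 353 350 351 351 353 356 355 349 350 351 347 345 352 353 354 354 353 354 337 305 282 289 295 272 280 324 342 341 356 362 359 354 355 356 356 354 354 354 354 353 352 354 352 347 349 350]
```

```bash
python3 - <<'E'
from fit import *
np.set_printoptions(linewidth=200,suppress=True)
d=np.load("n1.npz"); r=dict(z_map=d["z"],camera_matrix=d["K"],pose=d["P"]); im=d["im"]; w=cloud(r); X,Y,Z=w[...,0],w[...,1],w[...,2]
e=np.array([.784,-.62]);e/=np.linalg.norm(e); g=np.array([.627,.779]); g/=np.linalg.norm(g)
L=im.sum(2)[224:232,317:330]; W=np.clip(200-L,0,None); vv,uu=np.mgrid[224:232,317:330]
u,v=(W*uu).sum()/W.sum(),(W*vv).sum()/W.sum(); print("dot",u,v)
for z in(.107,.108): q=atz(r,u,v,z)[:2]; print(z,q,"lat",q@e,"dep",q@g)
m=(Z>.0935)&(Z<.1035)&(im[...,0]-im[...,2]>30)&(np.hypot(X-.498,Y+.135)<.03)
Q=w[m][:,:2]; print("side faces",len(Q),"lat",np.percentile(Q@e,[0,2,98,100]),"near",np.percentile(Q@g,[0,3,10]))
c=np.array([.4995,-.1345])
def hexd(p):
    ph=np.radians(24.55+p[2])+np.arange(6)*np.pi/3
    D=(Q-p[:2])@np.array([np.cos(ph),np.sin(ph)]); return D.max(1)-.015
for a0 in(-10,-5,0,5,10):
    f=least_squares(hexd,[*c,a0],loss="soft_l1",f_scale=.0005,x_scale=[.001,.001,1]); print("hex fit",f.x,"cost",f.cost*1e6,"lat",f.x[:2]@e,"dep",f.x[:2]@g)
hd=(abs(Z-.093)<.002)&(np.hypot(X-.5,Y+.12)<.05); print("head z",np.median(Z[hd]))
E
```

```text
dot 323.35971969893586 227.2608357124319
0.107 [ 0.50220852 -0.13031966] lat 0.47475380856429755 dep 0.21336892512658026
0.108 [ 0.50132419 -0.13132209] lat 0.47468196767501947 dep 0.21203354019973777
side faces 76 lat [0.45967205 0.46043866 0.49259114 0.49638438] near [0.18374951 0.19338553 0.19406968]
hex fit [ 0.50108356 -0.1330782  -2.889537  ] cost 16.27443993493046 lat 0.47558252457334804 dep 0.2105146322510303
hex fit [ 0.50112217 -0.13310063 -2.38547215] cost 16.274398082151023 lat 0.47562671599932255 dep 0.21052136594942386
hex fit [ 0.50112217 -0.13310063 -2.3849252 ] cost 16.274398060588354 lat 0.47562672261439193 dep 0.21052136679733296
hex fit [ 0.50112217 -0.13310063 -2.3851149 ] cost 16.274398055491055 lat 0.47562672030754966 dep 0.21052136665151266
hex fit [ 0.50113147 -0.13311813 -2.11747986] cost 16.289804589531244 lat 0.47564486726539457 dep 0.21051356591704737
head z 0.09314064392984242
```

In the side camera's frame the nut axis is about (+1.9, −0.9) mm from the socket axis. I'll correct that and descend gently.

Emit:
send_rows --pt "0.002 -0.001 -0.01 0 255" --pt "0 0 -0.015 0 255" --pt "0 0 -0.003 0 255" --pt "0 0 -0.003 0 255" --pt "0 0 0 0 255"

```text
clock: 13.05
tcp_pos: [0.4996, -0.1322, 0.0862]
orientation: [-0.0, 0.183, 0.983, 0.0]
wrist_force: [-0.5, 0.9, -3.7]
finger_gap: 0.042
```

Emit:
send_rows --pt "0 0 -0.003 0 255" --pt "0 0 -0.002 0 255" --pt "0 0 0 0 255"

```text
clock: 13.35
tcp_pos: [0.5004, -0.1326, 0.0828]
orientation: [0.001, 0.183, 0.983, -0.0]
wrist_force: [-1.8, 0.4, 2.8]
finger_gap: 0.0419
```

Contact at the predicted height (a misaligned hexagon on the chamfer), about 7 N. Now the search: turn clockwise (the nut's tight direction) under light pressure.

Emit:
send_rows --pt "0 0 -0.001 -3 255" --pt "0 0 0 -4 255" --pt "0 0 0 0 255"

```text
clock: 13.65
tcp_pos: [0.5003, -0.1329, 0.0826]
orientation: [0.001, 0.244, 0.97, -0.001]
wrist_force: [-2.6, -0.7, 8.7]
finger_gap: 0.0417
```

```bash
python3 -c "
from h import *
st()"
```

```text
t 13.65 tcp [ 0.5003 -0.1329  0.0826] F [-2.6 -0.7  8.7] M [0.184 0.93  0.048] gap 0.0417 j6 -1.493
```

Emit:
send_rows --pt "0 0 0 -4 255" --pt "0 0 0 -4 255" --pt "0 0 0 0 255"

```text
clock: 13.95
tcp_pos: [0.5002, -0.1328, 0.0826]
orientation: [0.001, 0.311, 0.95, -0.0]
wrist_force: [-2.6, 1.7, 6.0]
finger_gap: 0.0418
```

```bash
python3 -c "
from h import *
st()"
```

```text
t 13.95 tcp [ 0.5002 -0.1328  0.0826] F [-2.6  1.7  6. ] M [0.37  0.803 0.081] gap 0.0418 j6 -1.353
```

Emit:
send_rows --pt "-0.001 0 0 -4 255" --pt "0 0 0 -4 255" --pt "0 0 0 0 255"

```text
clock: 14.25
tcp_pos: [0.4989, -0.1317, 0.0808]
orientation: [0.0, 0.375, 0.927, 0.001]
wrist_force: [0.6, 2.7, -2.7]
finger_gap: 0.0418
```

Emit:
send_rows --pt "0 0 -0.0005 -4 255" --pt "0 0 0 -4 255" --pt "0 0 0 0 255"

```text
clock: 14.55
tcp_pos: [0.4987, -0.1313, 0.08]
orientation: [-0.0, 0.438, 0.899, 0.001]
wrist_force: [-0.4, 4.3, -1.5]
finger_gap: 0.0423
```

```bash
python3 -c "
from h import *
st()"
```

```text
t 14.55 tcp [ 0.4987 -0.1313  0.08  ] F [-0.4  4.3 -1.5] M [1.003 0.07  0.33 ] gap 0.0423 j6 -1.078
```

It dropped in at about −27° (z fell 2 mm and the force relaxed). I'll ease back a few degrees, relieve the side force, and push down to seat.

Emit:
send_rows --pt "0 0.001 0 5 255" --pt "0 0 -0.002 0 255" --pt "0 0 -0.002 0 255" --pt "0 0 0 0 255"

```text
clock: 14.95
tcp_pos: [0.4991, -0.1314, 0.078]
orientation: [0.001, 0.399, 0.917, 0.0]
wrist_force: [-4.3, 3.7, 11.1]
finger_gap: 0.0417
```

```bash
python3 -c "
from h import *
st()"
```

```text
t 14.95 tcp [ 0.4991 -0.1314  0.078 ] F [-4.3  3.7 11.1] M [0.801 0.917 0.181] gap 0.0417 j6 -1.163
```

Emit:
send_rows --pt "-0.0015 0.0015 0 2 255" --pt "0 0 0 0 255"

```text
clock: 15.15
tcp_pos: [0.4991, -0.1313, 0.078]
orientation: [0.003, 0.383, 0.924, -0.001]
wrist_force: [-0.4, -1.0, 6.7]
finger_gap: 0.0417
```

```bash
python3 -c "
from h import *
st()"
```

```text
t 15.15 tcp [ 0.4991 -0.1313  0.078 ] F [-0.4 -1.   6.7] M [-0.034  0.184  0.008] gap 0.0417 j6 -1.196
```

Emit:
send_rows --pt "0 0 -0.002 2 255" --pt "0 0 0 0 255"

```text
clock: 15.35
tcp_pos: [0.4991, -0.1313, 0.076]
orientation: [0.002, 0.367, 0.93, -0.001]
wrist_force: [-1.4, -1.0, 7.8]
finger_gap: 0.0419
```

```bash
python3 -c "
from h import *
st()"
```

```text
t 15.35 tcp [ 0.4991 -0.1313  0.076 ] F [-1.4 -1.   7.8] M [0.004 0.2   0.084] gap 0.0419 j6 -1.232
```

Emit:
send_rows --pt "-0.0005 0 -0.002 0 255" --pt "0 0 -0.002 0 255" --pt "0 0 0 0 255"

```text
clock: 15.65
tcp_pos: [0.4991, -0.1313, 0.0724]
orientation: [0.003, 0.367, 0.93, -0.001]
wrist_force: [-0.9, 0.9, 10.0]
finger_gap: 0.0418
```

Emit:
send_rows --pt "0 0 -0.002 0 255" --pt "0 0 0 0 255"

```text
clock: 15.85
tcp_pos: [0.4992, -0.1314, 0.0711]
orientation: [0.003, 0.367, 0.93, -0.001]
wrist_force: [-2.9, 0.2, 13.9]
finger_gap: 0.0418
```

```bash
python3 -c "
from h import *
st(); look('s1',[.5,-.13,.12])"
```

```text
t 15.85 tcp [ 0.4992 -0.1314  0.0711] F [-2.9  0.2 13.9] M [0.254 0.57  0.125] gap 0.0418 j6 -1.231
```

View pics/s1.png

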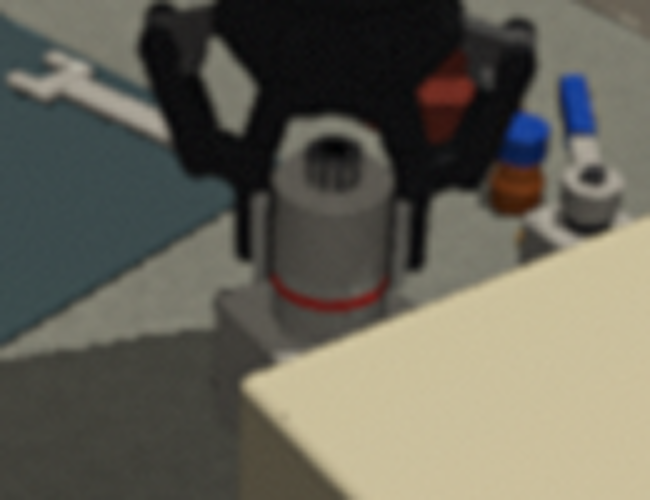

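The socket is at the predicted seated height (0.0711). One more push will confirm it has bottomed.

Emit:
send_rows --pt "0 0 -0.003 0 255" --pt "0 0 0 0 255"

```text
clock: 16.1
tcp_pos: [0.4993, -0.1314, 0.0709]
orientation: [0.004, 0.367, 0.93, -0.001]
wrist_force: [-9.2, 3.9, 35.4]
finger_gap: 0.042
```

```bash
python3 - <<'E'
from fit import *
st()
r,im,t=measure(3); w=cloud(r); X,Y,Z=w[...,0],w[...,1],w[...,2]
m=(np.hypot(X-.4995,Y+.132)<.024)
a=(Z>.135)&m
print("shoulder z hist",[(round(z,3),int(((Z>z)&(Z<z+.002)&(np.hypot(X-.4995,Y+.132)<.02)).sum())) for z in np.arange(.140,.172,.002)])
E
```

```text
t 16.1 tcp [ 0.4993 -0.1314  0.0709] F [-9.2  3.9 35.4] M [0.944 2.192 0.14 ] gap 0.042 j6 -1.231
shoulder z hist [(np.float64(0.14), 6), (np.float64(0.142), 8), (np.float64(0.144), 5), (np.float64(0.146), 7), (np.float64(0.148), 8), (np.float64(0.15), 7), (np.float64(0.152), 115), (np.float64(0.154), 10), (np.float64(0.156), 13), (np.float64(0.158), 12), (np.float64(0.16), 13), (np.float64(0.162), 13), (np.float64(0.164), 68), (np.float64(0.166), 0), (np.float64(0.168), 0), (np.float64(0.17), 0)]
```

Bottomed: 35 N with no further travel, and the shoulder at z ≈ 0.153 (expected 0.152). I'll ease the pressure and turn counter-clockwise, watching the torque for engagement.

Emit:
send_rows --pt "-0.001 0 0.0035 0 255" --pt "0 0 0 0 255" --newtons 80

```text
clock: 16.45
tcp_pos: [0.4991, -0.1313, 0.0711]
orientation: [0.004, 0.367, 0.93, -0.0]
wrist_force: [2.6, 0.8, 11.8]
finger_gap: 0.0416
```

```bash
python3 -c "
from h import *
st()"
```

```text
t 16.45 tcp [ 0.4991 -0.1313  0.0711] F [ 2.6  0.8 11.8] M [ 0.265 -0.288  0.146] gap 0.0416 j6 -1.232
```

Emit:
send_rows --pt "0 0 0 3 255" --pt "0 0 0 0 255"

```text
clock: 16.65
tcp_pos: [0.499, -0.1313, 0.0712]
orientation: [0.004, 0.342, 0.94, -0.0]
wrist_force: [1.5, 0.9, 12.0]
finger_gap: 0.0414
```

```bash
python3 -c "
from h import *
st()"
```

```text
t 16.65 tcp [ 0.499  -0.1313  0.0712] F [ 1.5  0.9 12. ] M [ 0.288 -0.183  0.132] gap 0.0414 j6 -1.285
```

Emit:
send_rows --pt "0 0 0 3 255" --pt "0 0 0 0 255"

```text
clock: 16.85
tcp_pos: [0.4989, -0.1312, 0.0711]
orientation: [0.003, 0.318, 0.948, -0.0]
wrist_force: [0.8, 1.4, 13.0]
finger_gap: 0.0416
```

```bash
python3 -c "
from h import *
st()"
```

```text
t 16.85 tcp [ 0.4989 -0.1312  0.0711] F [ 0.8  1.4 13. ] M [ 0.331 -0.147  0.081] gap 0.0416 j6 -1.337
```

Emit:
send_rows --pt "0 0 0 3 255" --pt "0 0 0 0 255"

```text
clock: 17.05
tcp_pos: [0.4988, -0.1311, 0.0711]
orientation: [0.003, 0.293, 0.956, -0.0]
wrist_force: [0.9, 1.9, 12.4]
finger_gap: 0.0418
```

```bash
python3 -c "
from h import *
st()"
```

```text
t 17.05 tcp [ 0.4988 -0.1311  0.0711] F [ 0.9  1.9 12.4] M [ 0.385 -0.051  0.071] gap 0.0418 j6 -1.39
```

Emit:
send_rows --pt "0 0 0 3 255" --pt "0 0 0 0 255"

```text
clock: 17.25
tcp_pos: [0.4988, -0.1311, 0.0711]
orientation: [0.003, 0.267, 0.964, -0.0]
wrist_force: [0.5, 1.6, 12.4]
finger_gap: 0.0416
```

```bash
python3 -c "
from h import *
st()"
```

```text
t 17.25 tcp [ 0.4988 -0.1311  0.0711] F [ 0.5  1.6 12.4] M [ 0.379 -0.007  0.074] gap 0.0416 j6 -1.442
```

Emit:
send_rows --pt "0 0 0 3 255" --pt "0 0 0 0 255"

```text
clock: 17.45
tcp_pos: [0.4989, -0.1314, 0.0711]
orientation: [0.003, 0.242, 0.97, -0.001]
wrist_force: [1.1, 0.7, 12.2]
finger_gap: 0.0416
```

```bash
python3 -c "
from h import *
st()"
```

```text
t 17.45 tcp [ 0.4989 -0.1314  0.0711] F [ 1.1  0.7 12.2] M [ 0.184 -0.109  0.039] gap 0.0416 j6 -1.494
```

Emit:
send_rows --pt "0 0 0 3 255" --pt "0 0 0 0 255"

```text
clock: 17.65
tcp_pos: [0.4993, -0.1315, 0.0712]
orientation: [0.004, 0.217, 0.976, -0.001]
wrist_force: [2.1, 0.3, 11.9]
finger_gap: 0.0415
```

```bash
python3 -c "
from h import *
st()"
```

```text
t 17.65 tcp [ 0.4993 -0.1315  0.0712] F [ 2.1  0.3 11.9] M [ 0.078 -0.338 -0.01 ] gap 0.0415 j6 -1.547
```

Emit:
send_rows --pt "0 0 0 3 255" --pt "0 0 0 0 255"

```text
clock: 17.85
tcp_pos: [0.4994, -0.1316, 0.0712]
orientation: [0.004, 0.191, 0.982, -0.001]
wrist_force: [2.8, -0.6, 11.3]
finger_gap: 0.0413
```

```bash
python3 -c "
from h import *
st()"
```

```text
t 17.85 tcp [ 0.4994 -0.1316  0.0712] F [ 2.8 -0.6 11.3] M [ 0.136 -0.426  0.   ] gap 0.0413 j6 -1.599
```

Emit:
send_rows --pt "0 0 0 3 255" --pt "0 0 0 0 255"

```text
clock: 18.05
tcp_pos: [0.4994, -0.1316, 0.0712]
orientation: [0.004, 0.166, 0.986, -0.001]
wrist_force: [3.0, 1.0, 10.4]
finger_gap: 0.0415
```

```bash
python3 -c "
from h import *
st()"
```

```text
t 18.05 tcp [ 0.4994 -0.1316  0.0712] F [ 3.   1.  10.4] M [ 0.135 -0.373  0.008] gap 0.0415 j6 -1.651
```

Emit:
send_rows --pt "0 0 0 3 255" --pt "0 0 0 0 255"

```text
clock: 18.25
tcp_pos: [0.4994, -0.1316, 0.0712]
orientation: [0.004, 0.14, 0.99, -0.001]
wrist_force: [2.8, 0.1, 11.3]
finger_gap: 0.042
```

```bash
python3 -c "
from h import *
st()"
```

```text
t 18.25 tcp [ 0.4994 -0.1316  0.0712] F [ 2.8  0.1 11.3] M [ 0.12  -0.401 -0.008] gap 0.042 j6 -1.704
```

Torque has settled and xy is steady, so the nut should be turning. From the search, CCW engagement is near tool yaw ≈ 142° (drop-in between 144° and 136°, CW contact at 128°, 15° of play). Yaw is now 164°, so I'll go on to about 187°.

Emit:
send_rows --pt "0 0 0 4 255" --pt "0 0 0 4 255" --pt "0 0 0 4 255"

```text
clock: 18.55
tcp_pos: [0.4997, -0.1316, 0.0712]
orientation: [0.004, 0.035, 0.999, -0.001]
wrist_force: [3.9, 0.2, 10.0]
finger_gap: 0.0418
```

```bash
python3 -c "
from h import *
st()"
```

```text
t 18.55 tcp [ 0.4997 -0.1316  0.0712] F [ 3.9  0.2 10. ] M [ 0.222 -0.586 -0.258] gap 0.0418 j6 -1.915
```

Emit:
send_rows --pt "0 0 0 4 255" --pt "0 0 0 4 255" --pt "0 0 0 3 255"

```text
clock: 18.85
tcp_pos: [0.4999, -0.1316, 0.0712]
orientation: [0.004, -0.061, 0.998, -0.002]
wrist_force: [4.3, 0.3, 11.1]
finger_gap: 0.0414
```

```bash
python3 -c "
from h import *
t=st(); q=t['orientation']; print(2*np.degrees(np.arctan2(q[2],q[1])))"
```

```text
t 18.85 tcp [ 0.4999 -0.1316  0.0712] F [ 4.3  0.3 11.1] M [ 0.189 -0.629 -0.261] gap 0.0414 j6 -2.106
187.0101269541033
```

Emit:
send_rows --pt "0 0 0 0 255" --pt "0 0 0 0 255"

```text
clock: 19.05
tcp_pos: [0.4999, -0.1317, 0.0712]
orientation: [0.004, -0.06, 0.998, -0.002]
wrist_force: [3.7, 1.1, 9.2]
finger_gap: 0.0415
```

```bash
python3 -c "
from h import *
t=st()"
```

```text
t 19.05 tcp [ 0.4999 -0.1317  0.0712] F [3.7 1.1 9.2] M [ 0.099 -0.656  0.068] gap 0.0415 j6 -2.104
```

At rest the torque relaxes, so the exact engagement point is uncertain. I'll verify by eye: lift straight up (still gripped), measure the nut's hex angle, then reseat.

Emit:
send_rows --pt "0.001 0 0.005 -2 255" --pt "0 0 0.01 0 255" --pt "0 0 0.015 0 255" --pt "0 0 0.01 0 255" --pt "0 0 0 0 255"

```text
clock: 19.55
tcp_pos: [0.4974, -0.1304, 0.1093]
orientation: [0.001, -0.043, 0.999, -0.001]
wrist_force: [0.7, -0.4, -4.4]
finger_gap: 0.0411
```

```bash
python3 - <<'E'
from fit import *
st()
r,im,t=measure(6); np.savez("n2.npz",im=im,z=r["z_map"],K=r["camera_matrix"],P=r["pose"],t=t)
A=im[195:250,290:355,::-1].astype(np.uint8); a0=np.load("n1.npz")["im"][195:250,290:355,::-1].astype(np.uint8)
cv2.imwrite("pics/cmp.png",cv2.resize(np.hstack([a0,A]),None,fx=6,fy=6,interpolation=cv2.INTER_CUBIC))
E
```

```text
t 19.55 tcp [ 0.4974 -0.1304  0.1093] F [ 0.7 -0.4 -4.4] M [-0.047  0.004  0.015] gap 0.0411 j6 -2.068
```

View pics/cmp.png

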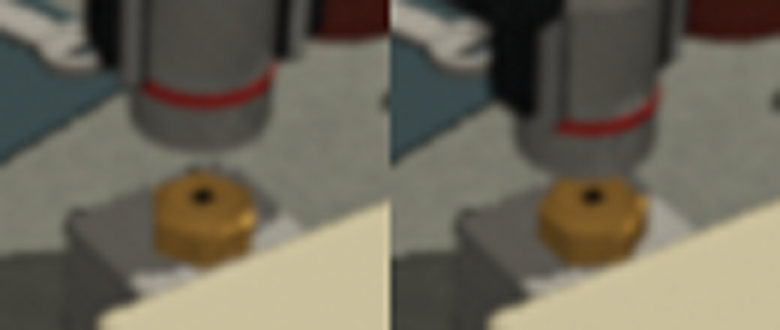

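```bash
python3 - <<'E'
from fit import *
np.set_printoptions(suppress=True,linewidth=180)
D=[]
for f in("n1.npz","n2.npz"):
    d=np.load(f); r=dict(z_map=d["z"],camera_matrix=d["K"],pose=d["P"]); im=d["im"]; w=cloud(r); X,Y,Z=w[...,0],w[...,1],w[...,2]
    m=(Z>.0945)&(Z<.1045)&(im[...,0]-im[...,2]>35)&(np.hypot(X-.5,Y+.133)<.022); D.append(w[m][:,:2]); print(f,m.sum())
def hx(Q,c,a):
    ph=np.radians(a)+np.arange(6)*np.pi/3
    return ((Q-c)@np.array([np.cos(ph),np.sin(ph)])).max(1)-.015
c0=[.501,-.133]
# scan angle each with joint centre
best=[]
for a1 in range(0,60,3):
    for a2 in range(0,60,3):
        f=least_squares(lambda p:np.r_[hx(D[0],p[:2],p[2]),hx(D[1],p[:2],p[3])],[*c0,a1,a2],loss="soft_l1",f_scale=.0004,x_scale=[.001,.001,3,3],max_nfev=15)
        best.append((f.cost*1e6,f.x[2]%60,f.x[3]%60,*f.x[:2]))
best.sort(); print(np.array(best[:12]).round(4))
for a in range(0,60,4):
    o=[]
    for Q in D: o.append(min(least_squares(lambda p:hx(Q,p,a),best[0][3:5],loss="soft_l1",f_scale=.0004).cost*1e6,999))
    print(a,np.round(o,2))
E
```

```text
n1.npz 73
n2.npz 74
[[ 6.1649 22.3267 56.7057  0.5012 -0.133 ]
 [ 6.1649 22.3267 56.7057  0.5012 -0.133 ]
 [ 6.1649 22.3267 56.7057  0.5012 -0.133 ]
 [ 6.1649 22.3267 56.7057  0.5012 -0.133 ]
 [ 6.1649 22.3267 56.7057  0.5012 -0.133 ]
 [ 6.1649 22.3267 56.7057  0.5012 -0.133 ]
 [ 6.1649 22.3267 56.7057  0.5012 -0.133 ]
 [ 6.1649 22.3267 56.7057  0.5012 -0.133 ]
 [ 6.1649 22.3267 56.7057  0.5012 -0.133 ]
 [ 6.1649 22.3267 56.7057  0.5012 -0.133 ]
 [ 6.1649 22.3267 56.7057  0.5012 -0.133 ]
 [ 6.1649 22.3267 56.7057  0.5012 -0.133 ]]
0 [20.86  5.28]
4 [18.37  9.55]
8 [15.2  13.11]
12 [10.96 16.83]
16 [ 7.34 20.04]
20 [ 3.39 22.48]
24 [ 3.35 24.08]
28 [ 6.7 24.4]
32 [10.92 23.74]
36 [15.02 22.65]
40 [17.97 19.14]
44 [20.68 15.34]
48 [21.79 11.35]
52 [22.51  6.03]
56 [21.94  3.21]
```

The nut has turned 34.4° so far (hex normals 22.3° → 56.7°, sharp minima). So engagement was at yaw ≈ 152.6°, and a final yaw of about 198° gives 45°. I'll reseat at mid-play (yaw ≈ 180°).

Emit:
send_rows --pt "0.002 -0.001 0 -5 255" --pt "0 0 -0.015 0 255" --pt "0 0 -0.009 0 255" --pt "0 0 0 0 255"

```text
clock: 20.25
tcp_pos: [0.4982, -0.1305, 0.0835]
orientation: [-0.001, 0.001, 1.0, 0.0]
wrist_force: [-0.5, -0.7, -4.6]
finger_gap: 0.0414
```

```bash
python3 -c "
from h import *
t=st(); q=t['orientation']; print(2*np.degrees(np.arctan2(q[2],q[1])))"
```

```text
t 20.25 tcp [ 0.4982 -0.1305  0.0835] F [-0.5 -0.7 -4.6] M [-0.026 -0.02   0.016] gap 0.0414 j6 -1.981
179.89704872614203
```

Emit:
send_rows --pt "0 0 -0.003 0 255" --pt "0 0 -0.002 0 255" --pt "0 0 0 0 255"

```text
clock: 20.55
tcp_pos: [0.4987, -0.1309, 0.0794]
orientation: [-0.0, 0.001, 1.0, -0.0]
wrist_force: [0.3, -0.4, -4.6]
finger_gap: 0.0412
```

```bash
python3 -c "
from h import *
t=st()"
```

```text
t 20.55 tcp [ 0.4987 -0.1309  0.0794] F [ 0.3 -0.4 -4.6] M [-0.164 -0.188 -0.038] gap 0.0412 j6 -1.981
```

Sliding on freely (no contact force at 0.0794). Continue down to the seat.

Emit:
send_rows --pt "0 0 -0.003 0 255" --pt "0 0 -0.003 0 255" --pt "0 0 -0.003 0 255" --pt "0 0 0 0 255"

```text
clock: 20.95
tcp_pos: [0.4989, -0.131, 0.0712]
orientation: [0.0, 0.001, 1.0, -0.0]
wrist_force: [-1.1, -0.3, 2.6]
finger_gap: 0.0419
```

```bash
python3 -c "
from h import *
t=st()"
```

```text
t 20.95 tcp [ 0.4989 -0.131   0.0712] F [-1.1 -0.3  2.6] M [-0.1    0.32   0.007] gap 0.0419 j6 -1.981
```

Emit:
send_rows --pt "0 0 -0.001 0 255" --pt "0 0 0 4 255" --pt "0 0 0 4 255" --pt "0 0 0 4 255" --pt "0 0 0 3 255" --pt "0 0 0 3 255"

```text
clock: 21.55
tcp_pos: [0.5, -0.1315, 0.0711]
orientation: [0.001, -0.156, 0.988, -0.001]
wrist_force: [-1.0, -1.7, 7.1]
finger_gap: 0.0414
```

```bash
python3 -c "
from h import *
t=st(); q=t['orientation']; print(2*np.degrees(np.arctan2(q[2],q[1])))"
```

```text
t 21.55 tcp [ 0.5    -0.1315  0.0711] F [-1.  -1.7  7.1] M [-0.008  0.255 -0.245] gap 0.0414 j6 -2.297
197.96990081960715
```

Emit:
send_rows --pt "0 0 0 0 255" --pt "0 0 0.005 -5 255" --pt "0 0 0.01 0 255" --pt "0 0 0.015 0 255" --pt "0 0 0.01 0 255" --pt "0 0 0 0 255"

```text
clock: 22.15
tcp_pos: [0.4996, -0.1311, 0.1111]
orientation: [0.001, -0.113, 0.994, -0.001]
wrist_force: [0.3, -0.9, -4.3]
finger_gap: 0.0418
```

```bash
cat > hexm.py <<'E'
from fit import *
def hx(Q,c,a):
    ph=np.radians(a)+np.arange(6)*np.pi/3
    return ((Q-c)@np.array([np.cos(ph),np.sin(ph)])).max(1)-.015
t=st(); q=t['orientation']; print("yaw",2*np.degrees(np.arctan2(q[2],q[1])))
r,im,_=measure(6); w=cloud(r); X,Y,Z=w[...,0],w[...,1],w[...,2]
m=(Z>.0945)&(Z<.1045)&(im[...,0]-im[...,2]>35)&(np.hypot(X-.5,Y+.133)<.022); Q=w[m][:,:2]; print(m.sum())
for fixed in (True,False):
    b=[]
    for a in range(0,60,5):
        if fixed: f=least_squares(lambda p:hx(Q,[.5012,-.133],p[0]),[a],loss="soft_l1",f_scale=.0004)
        else: f=least_squares(lambda p:hx(Q,p[:2],p[2]),[.5012,-.133,a],loss="soft_l1",f_scale=.0004,x_scale=[.001,.001,3])
        b.append((f.cost*1e6,f.x[-1]%60,*f.x[:-1]))
    b.sort(); print(np.round(b[0],4), "turn from start",(b[0][1]-22.3)%60)
E
python3 hexm.py
```

```text
t 22.15 tcp [ 0.4996 -0.1311  0.1111] F [ 0.3 -0.9 -4.3] M [ 0.002 -0.049  0.004] gap 0.0418 j6 -2.209
yaw 192.95222988395668
70
[4.1052 8.6476] turn from start 46.34758962546327
[ 4.1027  8.605   0.5012 -0.133 ] turn from start 46.304958590700885
```

The nut is now 46.3° CCW from the start, about an eighth of a turn. I'll reseat at mid-play and hold with light pressure.

Emit:
send_rows --pt "0 0 -0.015 -2.5 255" --pt "0 0 -0.01 0 255" --pt "0 0 -0.003 0 255" --pt "0 0 -0.003 0 255" --pt "0 0 0 0 255"

```text
clock: 22.95
tcp_pos: [0.4988, -0.1309, 0.0781]
orientation: [-0.0, -0.091, 0.996, -0.0]
wrist_force: [1.0, -0.7, -5.6]
finger_gap: 0.0417
```

Emit:
send_rows --pt "0 0 -0.003 0 255" --pt "0 0 -0.003 0 255" --pt "0 0 -0.003 0 255" --pt "0 0 0 0 255"

```text
clock: 23.35
tcp_pos: [0.499, -0.131, 0.0711]
orientation: [0.001, -0.091, 0.996, -0.001]
wrist_force: [-2.6, 0.2, 8.9]
finger_gap: 0.0412
```

```bash
python3 -c "
from h import *
t=st()"
```

```text
t 23.35 tcp [ 0.499  -0.131   0.0711] F [-2.6  0.2  8.9] M [ 0.069  0.631 -0.036] gap 0.0412 j6 -2.164
```

Seated again at 0.0711 with light pressure. Final scene check.

```bash
python3 - <<'E'
from h import *
r=eyes.read_camera("side"); cv2.imwrite("pics/final.png",r["img"][:,:,::-1])
for n in ["lever_grip","socket_small_mid","socket_medium_mid","spanner_grip","seal_tin_mid","vial_a_mid","vial_b_mid","cork_ring_mid","socket_large_mid"]:
    print(n,[(np.round(d["xyz"],3).tolist(),round(d["conf"],2)) for d in eyes.tip_of(n,"side")][:3])
w=cloud(r); X,Y,Z=w[...,0],w[...,1],w[...,2]
print("shoulder z",np.median(Z[(np.hypot(X-.4995,Y+.132)<.02)&(Z>.150)&(Z<.156)]))
st()
E
```

```text
lever_grip [([0.657, -0.098, 0.105], 0.49), ([0.468, 0.286, 0.001], 0.38)]
socket_small_mid [([0.47, 0.282, 0.031], 0.66)]
socket_medium_mid [([0.315, 0.234, 0.028], 0.82), ([0.485, 0.204, 0.033], 0.81), ([0.342, 0.175, 0.03], 0.8)]
spanner_grip [([0.602, 0.106, 0.006], 0.58)]
seal_tin_mid [([0.569, 0.303, 0.022], 0.63)]
vial_a_mid [([0.701, -0.03, 0.021], 0.69)]
vial_b_mid []
cork_ring_mid [([0.735, 0.06, 0.016], 0.87), ([0.502, -0.127, 0.096], 0.49)]
socket_large_mid [([0.501, -0.126, 0.122], 0.81)]
shoulder z 0.15341574941043823
t 23.85 tcp [ 0.499  -0.131   0.0712] F [-3.5 -0.7  7.5] M [0.037 0.609 0.049] gap 0.0415 j6 -2.164
```

View pics/final.png

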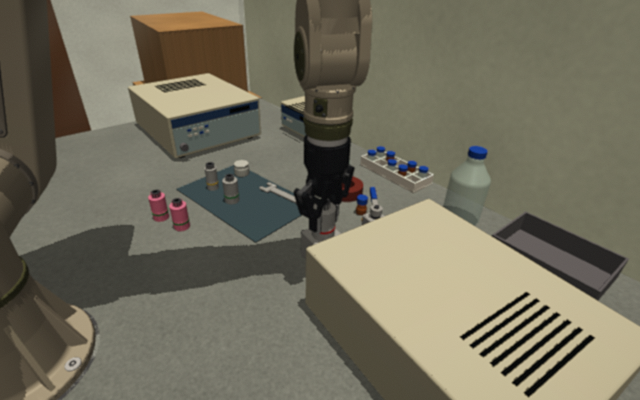

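The red-band socket sits on the nut, gripped, at (325,225). The yellow-band (211,175) and green-band (231,187) sockets are upright on the mat, the spanner, tin and pink pair are unmoved, and the lever is at rest (373,195). The clear vial is hidden behind the wrist. Handing in.

```bash
python3 -c "
from workcell import ticket
print(ticket.hand_in())"
```

```text
the job is handed in; nothing more can be done
None
```

I handed the job in at about 24 s of the 70 s limit. The red-band large socket is still gripped and fully seated on the nut, and the nut is backed off by about an eighth of a turn.

- **Lever:** I swung it to its stop, where the force rose to about 28 N with no more travel, then lifted clear. It sprang back to its starting angle.
- **Fit:** The nut's outline measured about 30 mm, so I tried only the large socket. It dropped on after a clockwise search under light pressure. It bottomed on the pump head at the expected height and drove the nut, so I did not need to try the other two.
- **Turn:** I lifted the socket twice, still gripped, to measure the nut. It read 34° and then 46° counter-clockwise from the start. Each time I reseated the socket without turning the nut noticeably.
- **Final check:** The socket shoulder is at 0.153 m against 0.152 m expected, with about 8 N upward on the tool. The other two sockets, spanner, tin, amber vial, cork ring and lever all read at their starting places.

**Checks that disagreed or fell short:**
- **Tool height:** The reported TCP height was 40 mm lower than the real finger ends, so my first lever sweep passed above it without touching. I corrected for this from then on.
- **Cameras:** The two cameras differed by 4–5 mm in y, so I aligned the socket to the nut within one camera's picture.
- **Torque:** The wrist torque did not show clearly when the nut began to turn, so the 46° comes from the camera measurement.
- **Clear vial:** It was hidden behind the wrist in the last picture, so I could not check it. It was outside the arm's path.

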